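# Stack a bushing set-up on the arbor press carriage and slide it under the ram

### The job

Set up the bench press for pressing the bushing: on the pulled-out press carriage stack, in this order, the plain receiver cup (inside the carriage's low round rim), the flanged hub (its foot down in the cup), the brass bushing (standing in the recess in the hub's top) and last the driver (its hollow skirt down over the bushing's top), each fully seated and upright. Then slide the loaded carriage by its black handle fully home under the press ram, let go, and leave the stack standing; do not knock over or shift the grease tin standing on the bench.

Things in the scene. Friction and masses are not known exactly. Their poses are not given: they have to be found in the camera images.
- cup: Receiver cup, dark steel, a plain open-topped round cup: 62 mm outside diameter, 34 mm tall, wall 5 mm (52 mm inside diameter), floor 6 mm thick. Stands upright on the bench. Origin: centre of its underside, z up. Grasp across its outside. About 0.35 kg.
- hub: Grey round hub standing on its foot, 44 mm tall, 0.45 kg: foot 42 mm diameter (height 0-10), flange 62 mm (10-18), upper boss 50 mm (18-44) with a recess 37 mm wide, 10 mm deep in its top. Origin: centre of underside, z up. Grasp the boss, fingertips at least 19 mm above the underside. Seated, the flange rests on the cup's rim: origin 24 mm above the cup's.
- bush: Brass bushing, a plain tube 28 mm outside, 20 mm inside diameter, 34 mm tall, standing on end. Origin: centre of its underside, z up. Seated in the hub's recess its origin is 34 mm above the hub's, and 24 mm of it stands out. About 0.09 kg.
- driver: Bright steel driver, 40 mm tall, 0.22 kg: hollow skirt 48 mm outside, 38 mm inside diameter, open below, 8 mm deep, closed by a cap (height 8-14); above it a round shank 22 mm diameter (14-40). Stands on its skirt. Origin: centre of underside, z up. Grasp the shank, fingertips at least 15 mm above the underside. Seated on the bushing: origin 26 mm above the bushing's.
- press: Green C-frame bench press, fixed, 0.31 m tall (ram and lever to 0.42). Origin: on the bench below the ram's axis. Throat opens to its own -y, along which the carriage slides; column at y 85 to 175 mm. Ram 36 mm square, lower end 160 mm up (finished stack: 148 mm). Head from 200 mm up, x +-35 mm, reaching to y -45 mm; hand lever on its +x side. Bed 110 mm wide, 12 mm high, to y -400 mm.
- carriage (a joint): Position of the sliding carriage, m: 0 is fully home against its stop, the nest under the ram; 0.20 is fully pulled out along the press's own -y. Starts pulled out, 0.17 to 0.20. Slides with about 2.5 N of friction and stays where left.
- nest (a point): Centre of the place for the cup, on the carriage's flat top 24 mm above the bench; axes as the press's. A round rim, 74 mm inside and 84 mm outside diameter, 3 mm high, surrounds it. The carriage is a steel plate 90 mm wide, reaching 45 mm beyond the nest (+y) and 170 mm before it (-y).
- handle (a point): Centre of the top of the carriage's handle: an upright black round post, 20 mm diameter, 40 mm tall, on the carriage (top 64 mm above the bench, foot at 24 mm), 150 mm from the nest towards the press's -y. Axes as the press's.
- tin: Closed round grease tin, 68 mm diameter, 90 mm tall, standing on the bench. Origin: centre of its underside. Leave it standing where it is.
Mind the look-alikes: they are no part of the job. There is more than one size of the bush; the one meant has the size given above.

How it is judged (in metres and radians):
On the way, in this order (a step that is already met when the one before it is completed fails the run):
1. the cup stands in the rim on the carriage, which is still pulled out (horizontal distance between cup and nest below 0.009 m and z of cup in the frame of nest between -0.004 and 0.004 m and angle between cup's own z axis and vertical below 0.12 rad and value of joint carriage above 0.12 m), for 0.2 s.
2. the hub is seated in the cup (horizontal distance between hub and cup below 0.008 m and z of hub in the frame of cup between 0.02 and 0.028 m and angle between hub's own z axis and vertical below 0.12 rad), for 0.2 s.
3. the bushing stands in the hub's recess (horizontal distance between bush and hub below 0.008 m and z of bush in the frame of hub between 0.03 and 0.038 m and angle between bush's own z axis and vertical below 0.12 rad), for 0.2 s.
4. the driver sits on the bushing (horizontal distance between driver and bush below 0.008 m and z of driver in the frame of bush between 0.022 and 0.03 m and angle between driver's own z axis and vertical below 0.12 rad), for 0.2 s.
5. the carriage is home under the ram (value of joint carriage below 0.008 m), for 0.2 s.
At the end, for the whole second after the job is handed in: The carriage is within 8 mm of fully home; the cup stands within 9 mm of the nest's centre, the hub in the cup, the bushing in the hub and the driver on the bushing, each within 8 mm of the axis of the part below and within 4 mm of its seated height, all upright within 0.12 rad and at rest (all of step 2 and all of step 3 and all of step 4 and horizontal distance between cup and nest below 0.009 m and z of cup in the frame of nest between -0.004 and 0.004 m and angle between cup's own z axis and vertical below 0.12 rad and value of joint carriage below 0.008 m and linear speed of each of cup, hub, bush, driver below 0.02 m/s and angular speed of each of cup, hub, bush, driver below 0.3 rad/s); the robot touches nothing.
It fails at once if the grease tin is knocked over or shifted more than 30 mm (distance of tin from where it was at the start of the episode above 0.03 m or angle between tin's own z axis and vertical above 0.5 rad).
It also fails if it takes over 128 s, if anything falls off the work surface, if the arm or the gripper's body presses on something with over 40 N, if the wrist force passes 120 N, or if a joint passes its speed limit or range.

### The arm

A 6-joint arm with a two-finger parallel gripper is mounted at the origin on the work surface. World frame = base frame: x ahead of the robot, y to its left, z up, the work surface at z = 0. Lengths are in mm, angles in rad, forces in N, time in s.
With the tool pointing down it reaches from about 300 to 775 mm from the base axis. Payload 14.6 kg.
Tool frame: the origin (TCP) lies midway between the tips of the shut fingers; the grasp point (between the pads) lies 19 mm behind it; x points along the fingers, z is the direction in which the jaws open and shut, and the axes are right-handed (so a half turn about x gives the same grasp; the last joint's range is limited). The gripper opens to 85 mm and grips with 20 to 120 N. Pads are 22 mm wide; open, the fingers measure 114 mm over their backs; the gripper's body (76 mm by 85 mm) begins 54 mm behind the grasp point. The pads swing forward as they close: fully open they stand 13 mm farther back than shut.
Start: joints at [-1.239, 0.3, 1.521, -0, 1.321, -0.067], TCP at [213.564, -506.833, 231.281] pointing down, gripper open.
Joint ranges: [-3.03, 3.03], [-0.79, 2.21], [0.23, 2.52], [-1.04, 4.18], [0, 3.07], [-2.55, 2.55]. Speed limits (rad/s): [2.22, 2.22, 2.57, 3.14, 3.14, 3.14].

### API

Orientations are given as a rotation vector (axis times angle).
In Python, from workcell import r, imaging gives the robot as it stands.
- The arm moves only by the tool play_rows, never from a script. Its argument "moves" is a list of rows, each an object of numbers: "dx", "dy", "dz": the shift along the tool's x, y, z in cm; "yaw": the turn about the tool's x in rad; "fingers": the closure, from 0 (fully open) to 1 (shut). A call has 1 to 5 rows; each row is the pose to reach, as a shift and turn from the pose commanded when the call began, along the tool's axes at that moment; what a row does not reach only later rows make up. A row lasts 1/12 s, in which the tool goes at most 41.7 mm and 7.16 degrees, less where a joint would pass 70% of its speed; a pose out of reach is approached as far as the arm can. A call with a gripper value outside its range is refused whole. The fingers move at their own pace and stop on an object; "newtons" is the grip in N (left out, the last holds). Time passes only in rows, so rows that repeat a pose let the fingers close. It gives the time, the measured TCP pose, the force and the opening at its end, in the units of the state.
- r.sense(): the state, without advancing time (a new reading comes with each control period).
- imaging.snapshot(name): name is "side" or "top"; returns the picture (384x512x3 uint8, red, green, blue); there is no depth.
- imaging.get_calibration(name): a dict with "fx", "fy", "cx", "cy" (pixels), "eye" and "orientation" of the camera in the world. Camera axes: x right, y up, looking along -z (the intrinsics and any distortion apply to the point x, -y, -z); pixel columns grow to the right and rows downward; lengths in mm; the calibration is good to about 2 mm. A picture is of the moment at which its call begins. get_calibration takes no time and is no camera call.
- r.sign_off(): hands the job in, once; it reports no verdict.
The state is a dict: "time_s": time; "joint_pos": joint angles; "qvel": joint speeds; "tau": joint torques, N m; "position": TCP position; "tool_rot": TCP orientation; "force": force on the tool from outside, world axes, zero at the start; "moment": the same for the moment, N m; "finger_gap": finger opening in mm.
Only numpy, scipy, OpenCV 4.12 (cv2) and the standard library are available. Lean on these libraries where they do the work, as an engineer would, in place of code of your own. Each camera call takes 0.05 s, during which the arm holds its last target. There are 200 camera calls.

## Working session

There is one attempt and no reset: what is moved stays moved. The work goes in short steps, Python scripts to look and compute and a tool call to move; the robot and the scene stay as the last step left them, time stands still between calls to the robot, and variables do not carry over. Pictures are saved under pics/ and viewed, about 12 in all and at most 16, crops included, and the job is handed in when it is done.

Besides the shell and the picture viewer there is one more tool, called after "Emit:" as name(argument=value, ...), one argument or row to a line, values as JSON. play_rows: Moves the arm, as the interface text tells. Its arguments: {"type":"object","properties":{"moves":{"type":"array"},"newtons":{"type":"number"}},"required":["moves"]}

```bash
ls; mkdir -p pics; python3 - <<'E'
from workcell import r, imaging
import cv2
for n in("side","top"):
    im=imaging.snapshot(n); c=imaging.get_calibration(n); print(n,c)
    cv2.imwrite(f"pics/{n}0.png",cv2.resize(im[:,:,::-1],(800,600),interpolation=cv2.INTER_CUBIC))
    cv2.imwrite(f"pics/raw_{n}0.png",im[:,:,::-1])
print(r.sense())
E
```

```text
pics
side {'fx': 357.7133496140787, 'fy': 357.7133496140787, 'cx': 252.52094392615945, 'cy': 188.60955477092833, 'eye': array([ 182.56938617, -966.05114638,  668.16674252]), 'orientation': array([ 1.01899768, -0.18221131, -0.35746646])}
top {'fx': 462.9688135457071, 'fy': 462.9688135457071, 'cx': 251.25423524980485, 'cy': 190.35916785345847, 'eye': array([ 292.53152761,  -84.03905921, 1390.56986078]), 'orientation': array([ 0.14496589, -0.13091183, -1.55179707])}
{'time_s': 0.1, 'joint_pos': array([-1.23856510e+00,  3.00370488e-01,  1.52147425e+00,  5.18708785e-06,
        1.32071105e+00, -6.65994799e-02]), 'qvel': array([-0.000439  ,  0.00101266, -0.00107961,  0.00194131,  0.00076438,
       -0.00072204]), 'tau': array([ 2.22405157e-03, -5.44376957e+01, -3.62370014e+01,  5.18169358e-06,
        3.04751986e-03,  5.97103372e-05]), 'position': array([ 213.52265499, -506.64973797,  230.82170412]), 'tool_rot': array([ 0.91118174,  1.37266728, -0.91021205]), 'force': array([ 0.61053361, -0.0863935 , -0.71843263]), 'moment': array([ 0.03906453, -0.06073407, -0.00185305]), 'finger_gap': 85.16853555091723}
```

View pics/side0.png

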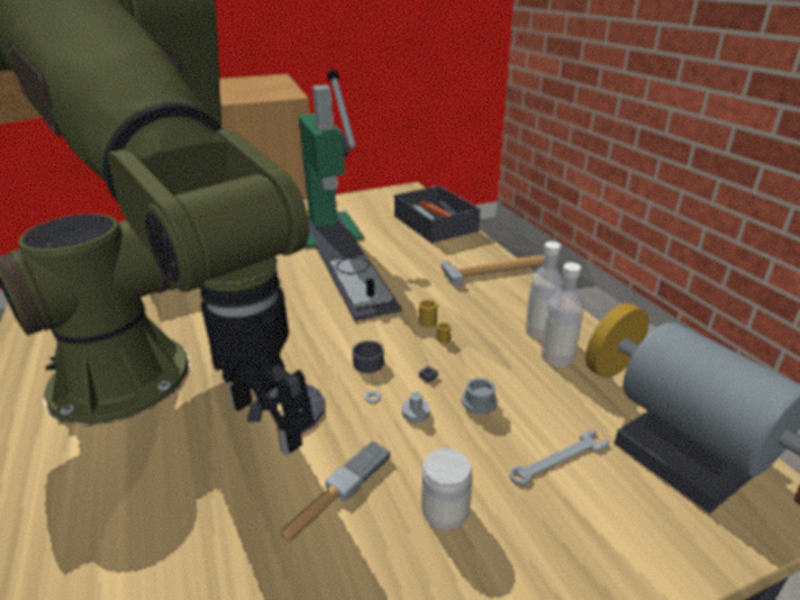

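View pics/top0.png

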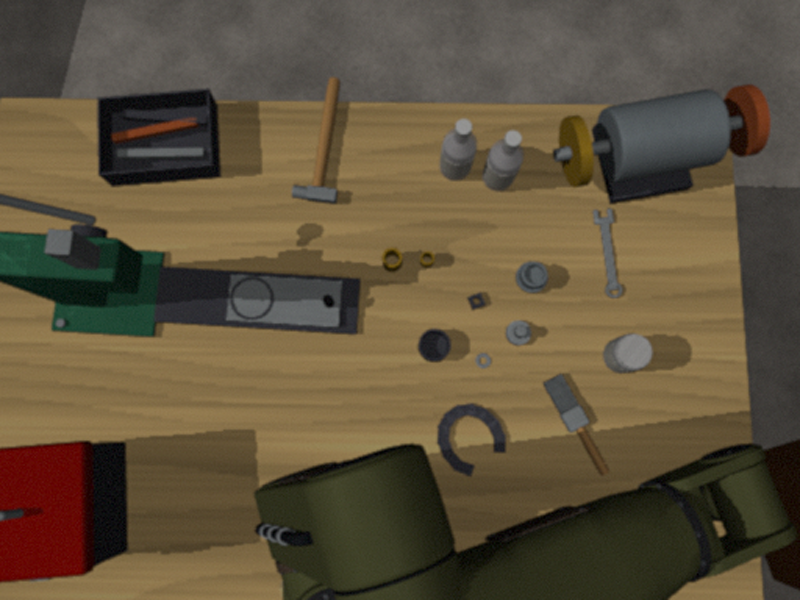

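```bash
cat > h.py <<'E'
import numpy as np, cv2
from scipy.spatial.transform import Rotation as R
from scipy.optimize import least_squares
from workcell import r, imaging
cal={n:imaging.get_calibration(n) for n in("side","top")}
def proj(n,P):
    c=cal[n]; q=R.from_rotvec(c["orientation"]).inv().apply(np.atleast_2d(P)-c["eye"])
    return np.c_[c["cx"]+c["fx"]*q[:,0]/-q[:,2], c["cy"]-c["fy"]*q[:,1]/-q[:,2]]
def ray(n,px):
    c=cal[n]; d=np.array([(px[0]-c["cx"])/c["fx"],-(px[1]-c["cy"])/c["fy"],-1])
    return c["eye"],R.from_rotvec(c["orientation"]).apply(d)
def onz(n,px,z):
    e,d=ray(n,px); return (e+d*(z-e[2])/d[2])
def tri(a,b):  # side px, top px -> point and reprojection residual
    s=least_squares(lambda P:np.r_[(proj("side",P)[0]-a),(proj("top",P)[0]-b)],[450,-150,30])
    return s.x,s.fun
def crop(n,name,x0,y0,x1,y1,k):
    im=imaging.snapshot(n)[:,:,::-1]; cv2.imwrite(f"pics/raw_{name}.png",im); return cropim(im,name,x0,y0,x1,y1,k)
def cropim(im,name,x0,y0,x1,y1,k):
    o=cv2.resize(im[y0:y1,x0:x1],None,fx=k,fy=k,interpolation=cv2.INTER_CUBIC)
    for x in range((x0//10+1)*10,x1,10):
        cv2.putText(o,str(x),(int((x-x0+.5)*k)-10,9),0,.35,(0,0,255),1); cv2.line(o,(int((x-x0+.5)*k),12),(int((x-x0+.5)*k),18),(0,0,255),1)
    for y in range((y0//10+1)*10,y1,10):
        cv2.putText(o,str(y),(0,int((y-y0+.5)*k)+4),0,.35,(0,0,255),1); cv2.line(o,(24,int((y-y0+.5)*k)),(30,int((y-y0+.5)*k)),(0,0,255),1)
    cv2.imwrite(f"pics/{name}.png",o)
E
python3 - <<'E'
from h import *
t=cv2.imread("pics/raw_top0.png"); s=cv2.imread("pics/raw_side0.png")
cropim(t,"c1",235,150,360,245,6); cropim(s,"c2",190,140,325,240,5.8)
E
```

```text
(no output)
```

View pics/c1.png

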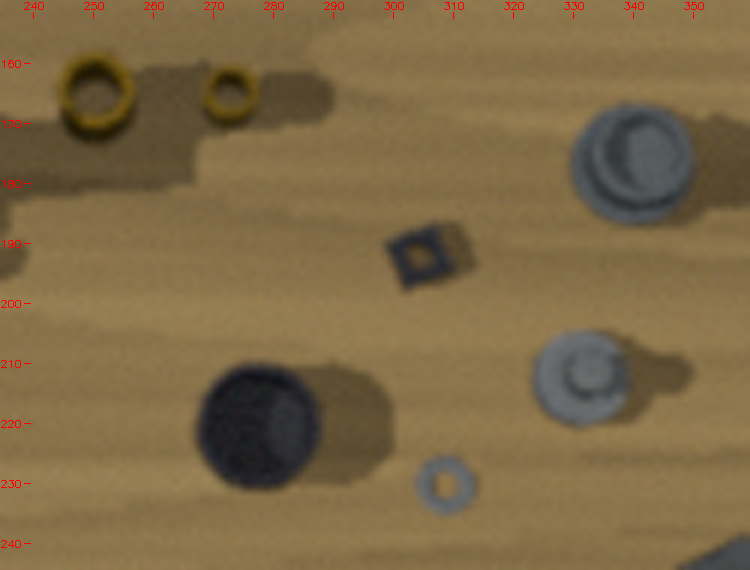

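View pics/c2.png

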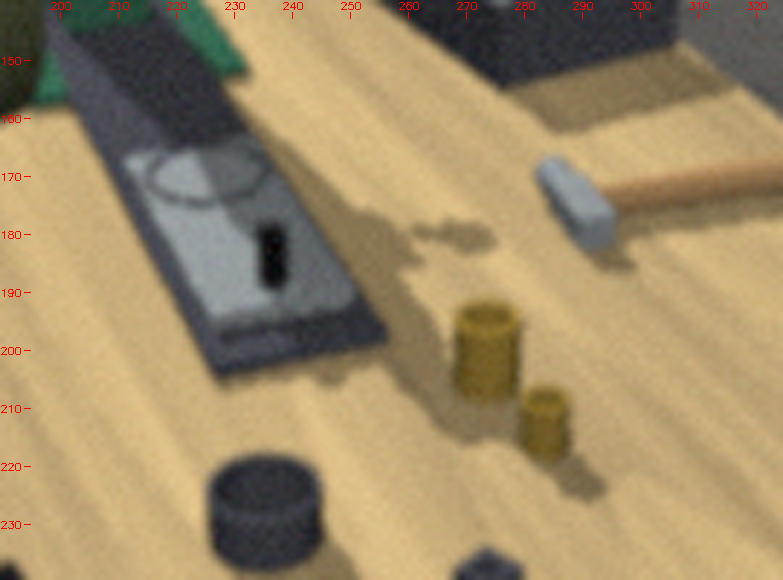

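```bash
python3 - <<'E'
from h import *
t=cv2.imread("pics/raw_top0.png"); s=cv2.imread("pics/raw_side0.png")
cropim(t,"a",95,165,240,220,5.4); cropim(s,"b",245,228,325,272,5.4)
a=cv2.imread("pics/a.png"); b=cv2.imread("pics/b.png")
b=cv2.copyMakeBorder(b,0,0,0,a.shape[1]-b.shape[1],0)
cv2.imwrite("pics/c3.png",np.vstack([a,b]))
E
```

```text
(no output)
```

View pics/c3.png

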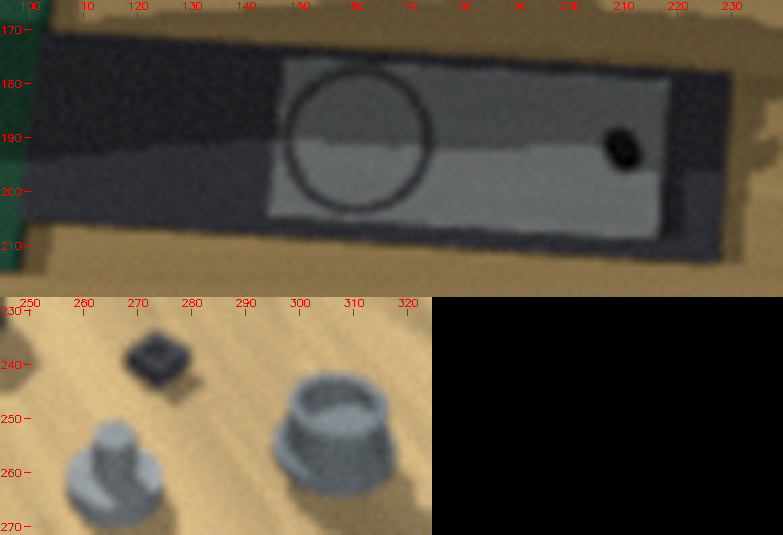

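```bash
cat > fit.py <<'E'
from h import *
A=np.linspace(0,2*np.pi,73)
def bb(n,p,prof):
    P=np.vstack([np.c_[p[0]+d/2*np.cos(A),p[1]+d/2*np.sin(A),p[2]+z+0*A] for d,z in prof])
    q=proj(n,P); return np.r_[q.min(0),q.max(0)][[0,2,1,3]]
def fit(prof,top,side,x0=(450,-200,0)):
    f=lambda p:np.r_[bb("top",p,prof)-top,bb("side",p,prof)-side]
    s=least_squares(f,x0); return s.x,s.fun
cyl=lambda d,h:[(d,0),(d,h)]
E
python3 - <<'E'
from fit import *
L=dict(cup=(cyl(62,34),[267.3,288,209.8,231],[225.3,245.3,217.8,238.2]),
small28=(cyl(28,34),[268.3,277.8,160,170.5],[279,288,206,219]),
big28=(cyl(28,34),[244.3,256.7,158.3,173],[268,279.2,191.3,208.5]),
hub=([(42,0),(62,10),(62,18),(50,18),(50,44)],[329.5,350.3,166.5,187],[295.3,317.8,241.5,264.5]),
driver=([(48,0),(48,14),(22,14),(22,40)],[323,339.3,204.3,220.3],[256.8,274.5,250,270.3]),
rim=([(84,24),(84,27)],[147.3,175,176.5,204],[214.3,236,164,175.5]),
handle=(cyl(20,40),[206.3,213.3,188,196.5],[234,239,177.5,189.5]))
for k,v in L.items():
    p,f=fit(*v); print(k,p.round(1),f.round(1))
for k in("small28","big28"):
    _,t,s=L[k]
    f=lambda q:np.r_[bb("top",[q[0],q[1],0],cyl(q[2],q[3]))-t,bb("side",[q[0],q[1],0],cyl(q[2],q[3]))-s]
    s=least_squares(f,[450,-100,30,30]); print(k,s.x.round(1),s.fun.round(1))
E
```

```text
cup [ 4.460e+02 -1.491e+02 -2.000e-01] [-0.5  0.2 -0.2  0.6 -0.3  0.9 -0.7  0.6]
small28 [ 6.137e+02 -1.343e+02  2.000e-01] [-0.2 -0.1 -0.1  0.9  0.4  0.5 -0.5  0.3]
big28 [609.9 -66.6   8.8] [ 1.5 -1.5  1.8 -1.3  1.6 -1.   1.8 -2.1]
hub [ 5.820e+02 -3.373e+02  1.000e-01] [-0.2 -0.1  0.2  0.3 -0.2  0.7 -0.5  0.4]
driver [ 4.738e+02 -3.104e+02  2.000e-01] [-0.3  0.1  0.1  0.6  0.1  0.5 -0.2  0.1]
rim [5.307e+02 2.005e+02 1.000e-01] [-0.3  0.1  0.3  0.5  0.4  0.7  0.2 -0.3]
handle [523.5  52.2  24.7] [-0.6  0.5  0.   0.5 -0.3  0.9 -0.5  0.4]
small28 [ 614.  -134.1   26.6   32.6] [-0.1 -0.4  0.2  0.6  0.6  0.3 -0.1  0.2]
big28 [610.4 -65.9  35.7  47.1] [-0.1 -0.5  0.1  0.4  0.5  0.3 -0.   0.6]
```

```bash
cat >> h.py <<'E'
def go(P,ang=None,s=None):
    """shift in tool axes (cm) and yaw to bring TCP to P with jaw dir at world angle ang (mod pi)"""
    s=s or r.sense(); M=R.from_rotvec(s["tool_rot"]).as_matrix()
    d=M.T@(np.array(P)-s["position"])/10; z=M[:,2]; a=np.arctan2(z[1],z[0])
    y=None
    if ang is not None:
        y=-((ang-a+np.pi/2)%np.pi-np.pi/2)   # tool x is down
    return "TCP",s["position"].round(1),"jaw",round(a,3),"xdown",M[2,0].round(3),"q",s["joint_pos"].round(2),"d",d.round(2),"yaw",y
E
python3 - <<'E'
from fit import *
s=r.sense(); print(R.from_rotvec(s["tool_rot"]).as_matrix().round(3))
print(go([446,-149,60],np.pi/2)); print(go([446,-149,60],0))
print("tin",onz("top",(404,226),90))
E
```

```text
[[-0.     0.922  0.388]
 [ 0.001  0.388 -0.922]
 [-1.     0.    -0.001]]
('TCP', array([ 213.5, -506.6,  230.8]), 'jaw', np.float64(-1.172), 'xdown', np.float64(-1.0), 'q', array([-1.24,  0.3 ,  1.52,  0.  ,  1.32, -0.07]), 'd', array([ 17.11,  35.31, -23.91]), 'yaw', np.float64(0.3988294542445612))
('TCP', array([ 213.5, -506.6,  230.8]), 'jaw', np.float64(-1.172), 'xdown', np.float64(-1.0), 'q', array([-1.24,  0.3 ,  1.52,  0.  ,  1.32, -0.07]), 'd', array([ 17.11,  35.31, -23.91]), 'yaw', np.float64(-1.171966872550335))
tin [ 428.10733918 -500.96186885   90.        ]
```

Emit:
play_rows(
  moves=[
    {"dx": 3,"dy": 17,"dz": -11.5,"yaw": 0.447},
    {"dx": 3,"dy": 17,"dz": -11.5,"yaw": 0.447},
    {"dx": 3,"dy": 17,"dz": -11.5,"yaw": 0.447},
    {"dx": 3,"dy": 17,"dz": -11.5,"yaw": 0.447},
    {"dx": 3,"dy": 17,"dz": -11.5,"yaw": 0.447},
  ],
)

```text
validation failed for argument at $.mo...
```

```bash
python3 -c "
from h import *
print(go([446,-149,100],np.pi/2-.048))"
```

```text
('TCP', array([ 213.5, -506.6,  230.8]), 'jaw', np.float64(-1.172), 'xdown', np.float64(-1.0), 'q', array([-1.24,  0.3 ,  1.52,  0.  ,  1.32, -0.07]), 'd', array([ 13.11,  35.31, -23.92]), 'yaw', np.float64(0.4468294542445612))
```

Emit:
play_rows(
  moves=[
    {"dx": 3,"dy": 17,"dz": -11.5,"yaw": 0.447,"fingers": 0},
    {"dx": 3,"dy": 17,"dz": -11.5,"yaw": 0.447,"fingers": 0},
    {"dx": 3,"dy": 17,"dz": -11.5,"yaw": 0.447,"fingers": 0},
    {"dx": 3,"dy": 17,"dz": -11.5,"yaw": 0.447,"fingers": 0},
    {"dx": 3,"dy": 17,"dz": -11.5,"yaw": 0.447,"fingers": 0},
  ],
)

```text
time_s: 0.52
position: [323.4, -337.1, 201.5]
tool_rot: [1.25, 1.183, -1.249]
force: [2.0, -0.5, 0.8]
finger_gap: 85.5
```

```bash
python3 -c "
from h import *
print(go([446,-149,100],np.pi/2-.048))"
```

```text
('TCP', array([ 323.4, -337.1,  201.5]), 'jaw', np.float64(-1.626), 'xdown', np.float64(-1.0), 'q', array([-0.88,  0.14,  1.78,  0.  ,  1.21,  0.74]), 'd', array([ 10.16,  11.21, -19.45]), 'yaw', np.float64(-0.006838411726103999))
```

Emit:
play_rows(
  moves=[
    {"dx": 10,"dy": 11.1,"dz": -19.1,"yaw": 0,"fingers": 0},
    {"dx": 10,"dy": 11.1,"dz": -19.1,"yaw": 0,"fingers": 0},
    {"dx": 10,"dy": 11.1,"dz": -19.1,"yaw": 0,"fingers": 0},
    {"dx": 10,"dy": 11.1,"dz": -19.1,"yaw": 0,"fingers": 0},
    {"dx": 10,"dy": 11.1,"dz": -19.1,"yaw": 0,"fingers": 0},
  ],
)

```text
time_s: 0.93
position: [426.7, -177.7, 115.3]
tool_rot: [1.245, 1.186, -1.245]
force: [1.4, -1.3, 0.1]
finger_gap: 85.6
```

Emit:
play_rows(
  moves=[
    {"dx": 0,"dy": 0,"dz": 0,"yaw": 0,"fingers": 0},
    {"dx": 0,"dy": 0,"dz": 0,"yaw": 0,"fingers": 0},
    {"dx": 0,"dy": 0,"dz": 0,"yaw": 0,"fingers": 0},
  ],
)

```text
time_s: 1.18
position: [426.1, -179.7, 116.2]
tool_rot: [1.244, 1.186, -1.244]
force: [0.1, -0.7, -0.1]
finger_gap: 85.7
```

```bash
python3 -c "
from h import *
print(go([446,-149,5],np.pi/2-.048)); crop('top','d1',235,175,330,250,8)"
```

```text
('TCP', array([ 426.1, -179.7,  116.2]), 'jaw', np.float64(-1.618), 'xdown', np.float64(-1.0), 'q', array([-0.48,  0.25,  1.88, -0.  ,  1.01,  1.14]), 'd', array([11.12,  1.85, -3.16]), 'yaw', np.float64(0.0003992629828619698))
```

Emit:
play_rows(
  moves=[
    {"dx": 3,"dy": 1.85,"dz": -3.16,"yaw": 0,"fingers": 0},
    {"dx": 5,"dy": 1.85,"dz": -3.16,"yaw": 0,"fingers": 0},
    {"dx": 8,"dy": 1.85,"dz": -3.16,"yaw": 0,"fingers": 0},
    {"dx": 10.5,"dy": 1.85,"dz": -3.16,"yaw": 0,"fingers": 0},
    {"dx": 11.1,"dy": 1.85,"dz": -3.16,"yaw": 0,"fingers": 0},
  ],
)

```text
time_s: 1.65
position: [444.4, -149.4, 2.4]
tool_rot: [1.245, 1.189, -1.248]
force: [-0.4, -0.1, -1.0]
finger_gap: 85.7
```

Emit:
play_rows(
  newtons=30,
  moves=[
    {"dx": 0,"dy": 0,"dz": 0,"yaw": 0,"fingers": 0.6},
    {"dx": 0,"dy": 0,"dz": 0,"yaw": 0,"fingers": 0.6},
    {"dx": 0,"dy": 0,"dz": 0,"yaw": 0,"fingers": 0.6},
    {"dx": 0,"dy": 0,"dz": 0,"yaw": 0,"fingers": 0.6},
    {"dx": 0,"dy": 0,"dz": 0,"yaw": 0,"fingers": 0.6},
  ],
)

```text
time_s: 2.07
position: [446.9, -149.6, 6.8]
tool_rot: [1.245, 1.183, -1.244]
force: [-3.1, -3.6, 9.1]
finger_gap: 60.3
```

```bash
python3 -c "
from h import *
print(go([530.7,200.5,5],np.pi/2-.048)); crop('side','d1',190,160,290,250,6)"
```

```text
('TCP', array([ 446.9, -149.6,    6.8]), 'jaw', np.float64(-1.619), 'xdown', np.float64(-1.0), 'q', array([-0.4 ,  0.46,  1.92, -0.  ,  0.77,  1.22]), 'd', array([  0.15,   6.67, -35.38]), 'yaw', np.float64(-0.0005754850507013742))
```

View pics/d1.png

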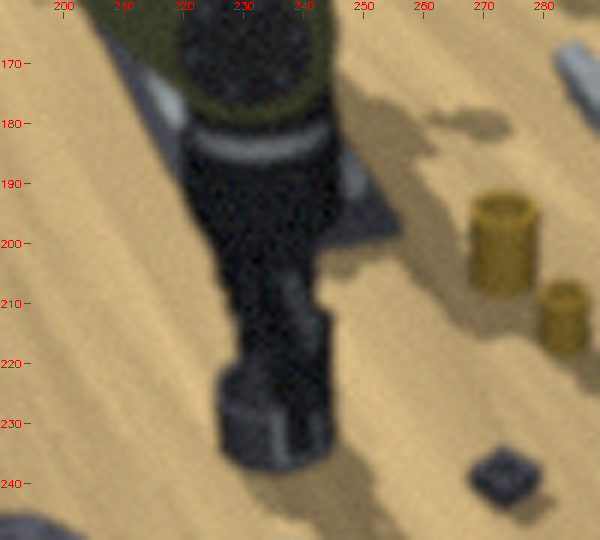

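Emit:
play_rows(
  moves=[
    {"dx": -3,"dy": 0,"dz": 0,"yaw": 0,"fingers": 0.6},
    {"dx": -7,"dy": 1,"dz": 0,"yaw": 0,"fingers": 0.6},
    {"dx": -11,"dy": 1.5,"dz": -2,"yaw": 0,"fingers": 0.6},
    {"dx": -12,"dy": 2,"dz": -5,"yaw": 0,"fingers": 0.6},
    {"dx": -12,"dy": 2,"dz": -9,"yaw": 0,"fingers": 0.6},
  ],
)

```text
time_s: 2.53
position: [472.8, -60.4, 129.8]
tool_rot: [1.249, 1.177, -1.241]
force: [0.7, 0.3, -4.5]
finger_gap: 59.9
```

Emit:
play_rows(
  moves=[
    {"dx": 0,"dy": 0.6,"dz": -4,"yaw": 0,"fingers": 0.6},
    {"dx": 0,"dy": 1.5,"dz": -8,"yaw": 0,"fingers": 0.6},
    {"dx": 0,"dy": 2.5,"dz": -12,"yaw": 0,"fingers": 0.6},
    {"dx": 0,"dy": 3.5,"dz": -16,"yaw": 0,"fingers": 0.6},
    {"dx": 0,"dy": 4.3,"dz": -19,"yaw": 0,"fingers": 0.6},
  ],
)

```text
time_s: 2.95
position: [522.9, 130.7, 126.0]
tool_rot: [1.245, 1.186, -1.243]
force: [0.7, -0.1, -3.9]
finger_gap: 60.3
```

Emit:
play_rows(
  moves=[
    {"dx": 0,"dy": 0.4,"dz": -4,"yaw": 0,"fingers": 0.6},
    {"dx": 0,"dy": 0.4,"dz": -6,"yaw": 0,"fingers": 0.6},
    {"dx": 0,"dy": 0.4,"dz": -7,"yaw": 0,"fingers": 0.6},
    {"dx": 0,"dy": 0.4,"dz": -7.3,"yaw": 0,"fingers": 0.6},
    {"dx": 0,"dy": 0.4,"dz": -7.3,"yaw": 0,"fingers": 0.6},
  ],
)

```text
time_s: 3.37
position: [529.9, 200.4, 125.3]
tool_rot: [1.244, 1.186, -1.244]
force: [-0.7, 0.9, -2.7]
finger_gap: 60.2
```

```bash
python3 -c "
from h import *
print(go([530.7,200.5,32],np.pi/2-.048),r.sense()['force']);crop('top','d2',120,150,240,230,6)"
```

```text
('TCP', array([529.9, 200.4, 125.3]), 'jaw', np.float64(-1.619), 'xdown', np.float64(-1.0), 'q', array([ 0.3 ,  0.44,  1.58, -0.  ,  1.11,  1.92]), 'd', array([ 9.33,  0.08, -0.02]), 'yaw', np.float64(0.0002657605841500654)) [-0.67097185  0.90024629 -2.71310836]
```

View pics/d2.png

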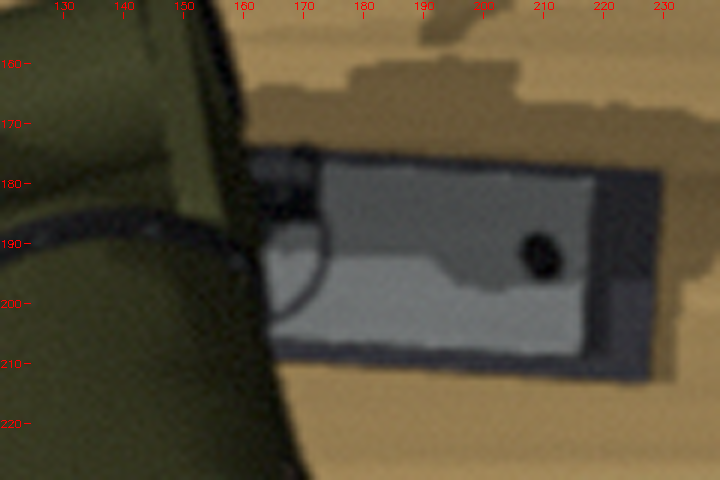

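Emit:
play_rows(
  moves=[
    {"dx": 3,"dy": 0.08,"dz": 0,"yaw": 0,"fingers": 0.6},
    {"dx": 6,"dy": 0.08,"dz": 0,"yaw": 0,"fingers": 0.6},
    {"dx": 8,"dy": 0.08,"dz": 0,"yaw": 0,"fingers": 0.6},
    {"dx": 8.8,"dy": 0.08,"dz": 0,"yaw": 0,"fingers": 0.6},
    {"dx": 9.2,"dy": 0.08,"dz": 0,"yaw": 0,"fingers": 0.6},
  ],
)

```text
time_s: 3.83
position: [530.6, 199.2, 32.2]
tool_rot: [1.244, 1.186, -1.247]
force: [-0.3, -0.7, -3.0]
finger_gap: 60.3
```

Emit:
play_rows(
  moves=[
    {"dx": 0.1,"dy": 0,"dz": 0,"yaw": 0,"fingers": 0.6},
    {"dx": 0.2,"dy": 0,"dz": 0,"yaw": 0,"fingers": 0.6},
    {"dx": 0.2,"dy": 0,"dz": 0,"yaw": 0,"fingers": 0.6},
  ],
)

```text
time_s: 4.08
position: [531.5, 200.5, 32.3]
tool_rot: [1.246, 1.185, -1.243]
force: [0.6, 0.0, -3.4]
finger_gap: 60.3
```

```bash
python3 -c "
from h import *
print(go([530.7,200.5,32],np.pi/2-.048),r.sense()['force']);crop('side','d3',180,110,270,190,7)"
```

```text
('TCP', array([531.5, 200.5,  32.3]), 'jaw', np.float64(-1.619), 'xdown', np.float64(-1.0), 'q', array([ 0.3 ,  0.58,  1.63, -0.  ,  0.93,  1.92]), 'd', array([ 0.03, -0.08, -0.  ]), 'yaw', np.float64(-0.0005089920072887111)) [ 6.23791862e-01  8.98119998e-04 -3.43861894e+00]
```

View pics/d3.png

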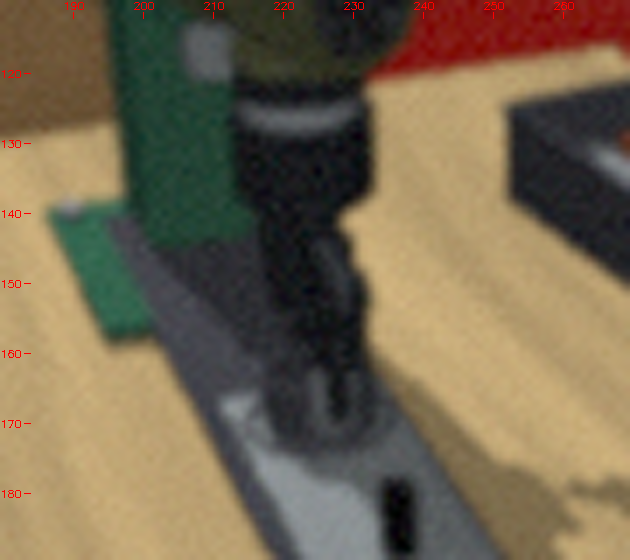

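Emit:
play_rows(
  moves=[
    {"dx": 0.1,"dy": -0.05,"dz": 0,"yaw": 0,"fingers": 0.6},
    {"dx": 0.15,"dy": -0.05,"dz": 0,"yaw": 0,"fingers": 0.6},
    {"dx": 0.15,"dy": -0.05,"dz": 0,"yaw": 0,"fingers": 0.6},
  ],
)

```text
time_s: 4.38
position: [530.8, 200.7, 30.8]
tool_rot: [1.245, 1.185, -1.243]
force: [-3.3, -1.5, 6.7]
finger_gap: 60.4
```

Emit:
play_rows(
  moves=[
    {"dx": 0.1,"dy": 0,"dz": 0,"yaw": 0,"fingers": 0.6},
    {"dx": 0.1,"dy": 0,"dz": 0,"yaw": 0,"fingers": 0.6},
  ],
)

```text
time_s: 4.55
position: [530.9, 200.9, 30.8]
tool_rot: [1.246, 1.185, -1.243]
force: [-8.9, -1.8, 19.2]
finger_gap: 60.1
```

Emit:
play_rows(
  moves=[
    {"dx": -0.1,"dy": 0,"dz": 0,"yaw": 0,"fingers": 0.3},
    {"dx": -0.1,"dy": 0,"dz": 0,"yaw": 0,"fingers": 0},
    {"dx": -0.1,"dy": 0,"dz": 0,"yaw": 0,"fingers": 0},
    {"dx": -0.3,"dy": 0,"dz": 0,"yaw": 0,"fingers": 0},
    {"dx": -3,"dy": 0,"dz": 0,"yaw": 0,"fingers": 0},
  ],
)

```text
time_s: 4.97
position: [528.3, 199.8, 55.0]
tool_rot: [1.24, 1.189, -1.251]
force: [0.1, 0.4, 0.1]
finger_gap: 85.3
```

Emit:
play_rows(
  moves=[
    {"dx": -4,"dy": 0,"dz": 0,"yaw": 0,"fingers": 0},
    {"dx": -8,"dy": 0,"dz": 0,"yaw": 0,"fingers": 0},
    {"dx": -10,"dy": 0,"dz": 3,"yaw": 0,"fingers": 0},
    {"dx": -10,"dy": 0,"dz": 7,"yaw": 0,"fingers": 0},
    {"dx": -10,"dy": 0,"dz": 11,"yaw": 0,"fingers": 0},
  ],
)

```text
time_s: 5.38
position: [525.3, 89.9, 160.3]
tool_rot: [1.245, 1.185, -1.241]
force: [1.3, -0.2, -0.4]
finger_gap: 85.5
```

Emit:
play_rows(
  moves=[
    {"dx": 0,"dy": 1,"dz": 4,"yaw": 0,"fingers": 0},
    {"dx": 0,"dy": 2,"dz": 8,"yaw": 0,"fingers": 0},
    {"dx": 0,"dy": 3,"dz": 12,"yaw": 0,"fingers": 0},
    {"dx": 0,"dy": 4,"dz": 16,"yaw": 0,"fingers": 0},
    {"dx": 0,"dy": 5,"dz": 20,"yaw": 0,"fingers": 0},
  ],
)

```text
time_s: 5.8
position: [565.4, -113.7, 158.9]
tool_rot: [1.245, 1.186, -1.244]
force: [0.7, 0.5, 0.1]
finger_gap: 85.3
```

Emit:
play_rows(
  moves=[
    {"dx": 0,"dy": 1,"dz": 4,"yaw": 0,"fingers": 0},
    {"dx": 0,"dy": 2,"dz": 8,"yaw": 0,"fingers": 0},
    {"dx": 0,"dy": 2,"dz": 12,"yaw": 0,"fingers": 0},
    {"dx": 0,"dy": 2,"dz": 16,"yaw": 0,"fingers": 0},
    {"dx": 0,"dy": 2,"dz": 20,"yaw": 0,"fingers": 0},
  ],
)

```text
time_s: 6.22
position: [575.3, -314.3, 158.6]
tool_rot: [1.245, 1.186, -1.245]
force: [1.2, 0.9, 1.0]
finger_gap: 85.6
```

```bash
python3 -c "
from h import *
print(go([582,-337.3,21],np.pi/2-.048));crop('top','e1',130,160,240,220,7)
a=cv2.imread('pics/e1.png');crop('side','e1b',200,145,250,190,6)
b=cv2.imread('pics/e1b.png'); cv2.imwrite('pics/e2.png',np.vstack([a[:,:770],cv2.copyMakeBorder(b,0,0,0,770-b.shape[1],0)])[:700])
print(a.shape,b.shape)"
```

```text
('TCP', array([ 575.3, -314.3,  158.6]), 'jaw', np.float64(-1.619), 'xdown', np.float64(-1.0), 'q', array([-0.56,  0.6 ,  1.27, -0.  ,  1.28,  1.06]), 'd', array([13.76,  0.78,  2.27]), 'yaw', np.float64(-0.0001854654408459666))
(420, 770, 3) (270, 300, 3)
```

View pics/e2.png

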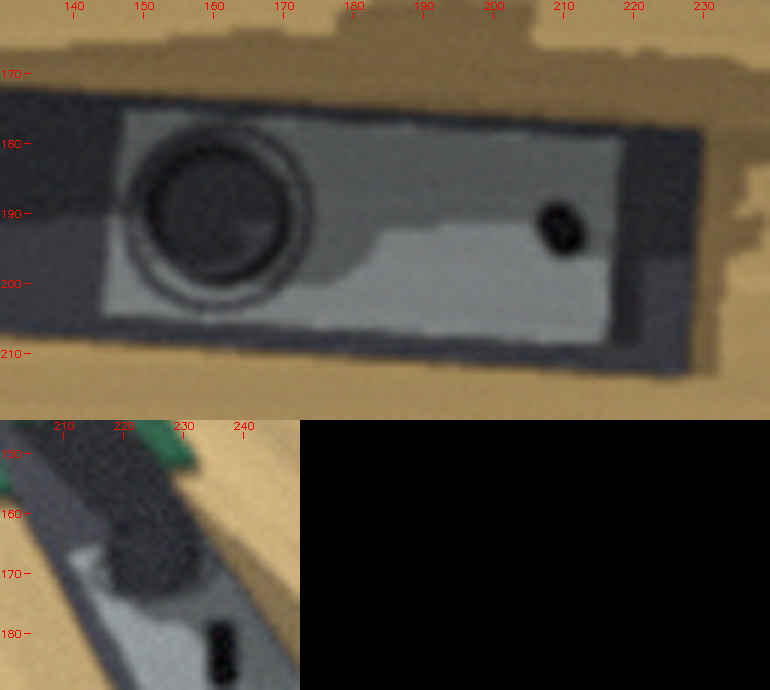

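```bash
python3 -c "
from fit import *
print(onz('top',(160.55,190.25),58), onz('top',(161.2,190.3),27), onz('top',(277.6,220.5),34))
print(bb('side',[530.7,200.5,24],cyl(62,34)),bb('top',[530.7,200.5,24],cyl(62,34)),bb('top',[530.7,200.5,58],cyl(62,0)))"
```

```text
[526.07866332 195.35235804  58.        ] [531.38683041 199.8940023   27.        ] [ 444.7770226  -148.83589188   34.        ]
[216.99988482 233.79054211 158.34533137 173.79692807] [148.31077839 171.49358707 178.30604194 200.90339316] [148.31077839 169.43699654 178.30604194 199.12380945]
```

Emit:
play_rows(
  moves=[
    {"dx": 3,"dy": 0.78,"dz": 2.27,"yaw": 0,"fingers": 0},
    {"dx": 6,"dy": 0.78,"dz": 2.27,"yaw": 0,"fingers": 0},
    {"dx": 6.5,"dy": 0.78,"dz": 2.27,"yaw": 0,"fingers": 0},
    {"dx": 6.5,"dy": 0.78,"dz": 2.27,"yaw": 0,"fingers": 0},
  ],
)

```text
time_s: 6.65
position: [581.6, -334.3, 91.6]
tool_rot: [1.245, 1.191, -1.246]
force: [0.2, 0.4, 0.9]
finger_gap: 85.3
```

```bash
python3 -c "
from fit import *
for n in('raw_top0','raw_e1'):
  g=cv2.imread('pics/%s.png'%n).mean(2); print('row', g[187:194,142:180].mean(0).round().astype(int)); print('col',g[172:210,157:164].mean(1).round().astype(int))
g=cv2.imread('pics/raw_e1b.png').mean(2); print(g[163:166,208:242].mean(0).round().astype(int)); print(g[150:182,223:227].mean(1).round().astype(int))
print(go([582,-337.3,21],np.pi/2-.048))"
```

```text
row [40 38 40 47 60 60 50 65 82 85 85 84 83 79 79 79 79 79 79 79 79 79 79 80
 77 75 76 79 80 80 71 49 45 63 74 76 75 75]
col [ 76  63  40  35  46  47  43  57  68  70  68  70  68  69  68  69  69  68
  68  78  98 102 104 102 102 102 102  99 100  99  87  61  74  87  58  45
  47  62]
row [48 48 50 62 77 71 58 57 49 28 24 33 40 40 40 40 39 40 41 40 40 43 43 46
 46 47 45 35 29 47 64 55 60 79 85 84 84 84]
col [ 91  76  50  44  56  57  45  43  37  24  27  36  40  40  40  41  39  41
  40  41  41  40  39  37  39  45  50  40  56  96 102  75  87 106  71  55
  58  76]
[ 71  74  72  75  76  75  80  78  75  67  55  49  47  48  50  50  51  48
  48  50  51  48  46  44  48  62  81  92 106 119 128 136 151 163]
[ 56  49  50  47  47  48  49  50  49  53  53  48  47  50  49  50  55  52
  51  50  49  49  49  53  61  76  93 107 127 146 151 152]
('TCP', array([ 581.6, -334.3,   91.6]), 'jaw', np.float64(-1.619), 'xdown', np.float64(-1.0), 'q', array([-0.58,  0.7 ,  1.26,  0.  ,  1.18,  1.04]), 'd', array([7.06, 0.08, 0.31]), 'yaw', np.float64(-5.759527291004929e-05))
```

Emit:
play_rows(
  moves=[
    {"dx": 2,"dy": 0.05,"dz": 0.1,"yaw": 0,"fingers": 0},
    {"dx": 4.5,"dy": 0.05,"dz": 0.1,"yaw": 0,"fingers": 0},
    {"dx": 6.3,"dy": 0.05,"dz": 0.1,"yaw": 0,"fingers": 0},
    {"dx": 6.8,"dy": 0.05,"dz": 0.1,"yaw": 0,"fingers": 0.1},
    {"dx": 6.8,"dy": 0.05,"dz": 0.1,"yaw": 0,"fingers": 0.2},
  ],
)

```text
time_s: 7.07
position: [583.2, -335.8, 26.2]
tool_rot: [1.244, 1.187, -1.244]
force: [-0.4, 0.6, 1.3]
finger_gap: 68.6
```

Emit:
play_rows(
  newtons=30,
  moves=[
    {"dx": 0,"dy": 0,"dz": 0,"yaw": 0,"fingers": 0.7},
    {"dx": 0,"dy": 0,"dz": 0,"yaw": 0,"fingers": 0.7},
    {"dx": 0,"dy": 0,"dz": 0,"yaw": 0,"fingers": 0.7},
    {"dx": 0,"dy": 0,"dz": 0,"yaw": 0,"fingers": 0.7},
    {"dx": 0,"dy": 0,"dz": 0,"yaw": 0,"fingers": 0.7},
  ],
)

```text
time_s: 7.48
position: [583.9, -336.9, 28.3]
tool_rot: [1.245, 1.182, -1.243]
force: [-0.6, 1.0, 7.2]
finger_gap: 48.4
```

Emit:
play_rows(
  moves=[
    {"dx": 0,"dy": 0,"dz": 0,"yaw": 0,"fingers": 0.7},
    {"dx": 0,"dy": 0,"dz": 0,"yaw": 0,"fingers": 0.7},
  ],
)

```text
time_s: 7.65
position: [583.9, -336.9, 28.3]
tool_rot: [1.245, 1.182, -1.243]
force: [-1.0, 0.8, 6.5]
finger_gap: 48.2
```

Emit:
play_rows(
  moves=[
    {"dx": -2,"dy": 0,"dz": 0,"yaw": 0,"fingers": 0.7},
    {"dx": -6,"dy": 0,"dz": 0,"yaw": 0,"fingers": 0.7},
    {"dx": -10,"dy": 0,"dz": 0,"yaw": 0,"fingers": 0.7},
    {"dx": -11,"dy": 0,"dz": -3,"yaw": 0,"fingers": 0.7},
    {"dx": -11,"dy": 0,"dz": -7,"yaw": 0,"fingers": 0.7},
  ],
)

```text
time_s: 8.07
position: [587.1, -268.6, 140.8]
tool_rot: [1.248, 1.176, -1.244]
force: [2.1, 0.2, -5.4]
finger_gap: 48.4
```

Emit:
play_rows(
  moves=[
    {"dx": 0,"dy": -0.6,"dz": -4,"yaw": 0,"fingers": 0.7},
    {"dx": 0,"dy": -1.2,"dz": -8,"yaw": 0,"fingers": 0.7},
    {"dx": 0,"dy": -1.8,"dz": -12,"yaw": 0,"fingers": 0.7},
    {"dx": 0,"dy": -2.4,"dz": -16,"yaw": 0,"fingers": 0.7},
    {"dx": 0,"dy": -3,"dz": -20,"yaw": 0,"fingers": 0.7},
  ],
)

```text
time_s: 8.48
position: [565.4, -63.3, 136.5]
tool_rot: [1.245, 1.185, -1.244]
force: [1.4, -0.4, -5.7]
finger_gap: 48.0
```

Emit:
play_rows(
  moves=[
    {"dx": 0,"dy": -0.6,"dz": -4,"yaw": 0,"fingers": 0.7},
    {"dx": 0,"dy": -1.2,"dz": -8,"yaw": 0,"fingers": 0.7},
    {"dx": 0,"dy": -1.8,"dz": -12,"yaw": 0,"fingers": 0.7},
    {"dx": 0,"dy": -2.4,"dz": -16,"yaw": 0,"fingers": 0.7},
    {"dx": 0,"dy": -3,"dz": -20,"yaw": 0,"fingers": 0.7},
  ],
)

```text
time_s: 8.9
position: [545.0, 138.0, 136.6]
tool_rot: [1.245, 1.185, -1.244]
force: [0.7, -0.2, -5.2]
finger_gap: 48.2
```

```bash
python3 -c "
from h import *
print(go([532.5,200,85],np.pi/2-.048),r.sense()['force'],r.sense()['finger_gap'])"
```

```text
('TCP', array([545. , 138. , 136.6]), 'jaw', np.float64(-1.619), 'xdown', np.float64(-1.0), 'q', array([0.18, 0.42, 1.59, 0.  , 1.13, 1.8 ]), 'd', array([ 5.16, -1.56, -6.13]), 'yaw', np.float64(-0.00020440651326314452)) [ 0.70758119 -0.20187147 -5.19287896] 48.222827424858586
```

Emit:
play_rows(
  moves=[
    {"dx": 0,"dy": -1,"dz": -4,"yaw": 0,"fingers": 0.7},
    {"dx": 2,"dy": -1.5,"dz": -5.8,"yaw": 0,"fingers": 0.7},
    {"dx": 3.5,"dy": -1.5,"dz": -6,"yaw": 0,"fingers": 0.7},
    {"dx": 3.5,"dy": -1.5,"dz": -6,"yaw": 0,"fingers": 0.7},
    {"dx": 3.5,"dy": -1.5,"dz": -6,"yaw": 0,"fingers": 0.7},
  ],
)

```text
time_s: 9.32
position: [533.3, 196.6, 100.9]
tool_rot: [1.244, 1.186, -1.245]
force: [0.1, 0.1, -4.9]
finger_gap: 47.9
```

```bash
python3 -c "
from h import *
print(go([532.5,200,77],np.pi/2-.048),r.sense()['force']);crop('side','f1',180,110,270,190,7)"
```

```text
('TCP', array([533.3, 196.6, 100.9]), 'jaw', np.float64(-1.619), 'xdown', np.float64(-1.0), 'q', array([ 0.29,  0.48,  1.6 , -0.  ,  1.07,  1.91]), 'd', array([ 2.39, -0.1 , -0.34]), 'yaw', np.float64(0.00021951275128540004)) [ 0.0758318   0.11774995 -4.86485868]
```

View pics/f1.png

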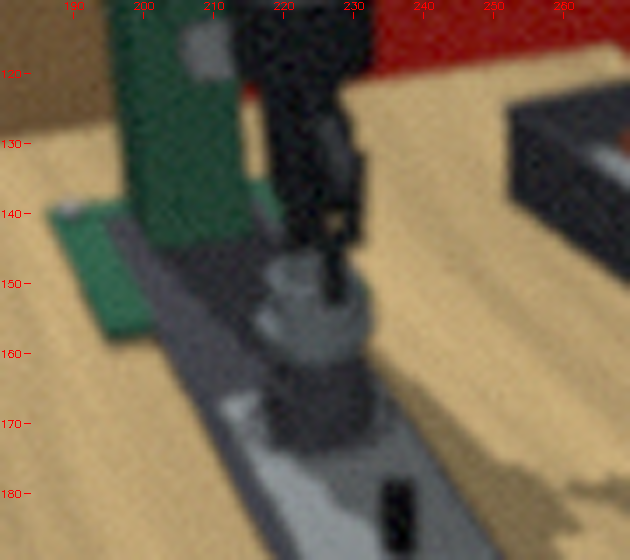

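Emit:
play_rows(
  moves=[
    {"dx": 0.3,"dy": 0.1,"dz": -0.3,"yaw": 0,"fingers": 0.7},
    {"dx": 1,"dy": 0.1,"dz": -0.3,"yaw": 0,"fingers": 0.7},
    {"dx": 1.6,"dy": 0.1,"dz": -0.3,"yaw": 0,"fingers": 0.7},
    {"dx": 2,"dy": 0.1,"dz": -0.3,"yaw": 0,"fingers": 0.7},
    {"dx": 2.2,"dy": 0.1,"dz": -0.3,"yaw": 0,"fingers": 0.7},
  ],
)

```text
time_s: 9.78
position: [534.4, 199.3, 77.6]
tool_rot: [1.244, 1.186, -1.246]
force: [-0.1, -0.1, -5.5]
finger_gap: 48.1
```

Emit:
play_rows(
  moves=[
    {"dx": 0.1,"dy": 0,"dz": 0,"yaw": 0,"fingers": 0.7},
    {"dx": 0.2,"dy": 0,"dz": 0,"yaw": 0,"fingers": 0.7},
    {"dx": 0.2,"dy": 0,"dz": 0,"yaw": 0,"fingers": 0.7},
  ],
)

```text
time_s: 10.03
position: [534.7, 199.6, 76.6]
tool_rot: [1.245, 1.186, -1.245]
force: [0.9, -0.8, -5.7]
finger_gap: 48.2
```

Emit:
play_rows(
  moves=[
    {"dx": 0.1,"dy": 0,"dz": 0,"yaw": 0,"fingers": 0.7},
    {"dx": 0.2,"dy": 0,"dz": 0,"yaw": 0,"fingers": 0.7},
    {"dx": 0.2,"dy": 0,"dz": 0,"yaw": 0,"fingers": 0.7},
  ],
)

```text
time_s: 10.28
position: [535.1, 199.9, 76.3]
tool_rot: [1.246, 1.185, -1.243]
force: [-7.4, -0.9, 12.8]
finger_gap: 48.5
```

Emit:
play_rows(
  moves=[
    {"dx": 0.1,"dy": 0,"dz": 0,"yaw": 0,"fingers": 0.7},
    {"dx": 0.1,"dy": 0,"dz": 0,"yaw": 0,"fingers": 0.7},
  ],
)

```text
time_s: 10.45
position: [535.3, 200.0, 76.3]
tool_rot: [1.246, 1.185, -1.242]
force: [-10.9, -1.9, 21.7]
finger_gap: 47.8
```

Emit:
play_rows(
  moves=[
    {"dx": -0.3,"dy": 0,"dz": 0,"yaw": 0,"fingers": 0.35},
    {"dx": -0.3,"dy": 0,"dz": 0,"yaw": 0,"fingers": 0.2},
    {"dx": -0.3,"dy": 0,"dz": 0,"yaw": 0,"fingers": 0.1},
    {"dx": -0.6,"dy": 0,"dz": 0,"yaw": 0,"fingers": 0.1},
    {"dx": -4,"dy": 0,"dz": 0,"yaw": 0,"fingers": 0.1},
  ],
)

```text
time_s: 10.87
position: [532.3, 198.8, 108.9]
tool_rot: [1.238, 1.19, -1.252]
force: [-0.8, -0.1, -0.7]
finger_gap: 76.6
```

Emit:
play_rows(
  moves=[
    {"dx": -4,"dy": 0,"dz": 0,"yaw": 0,"fingers": 0.1},
    {"dx": -5,"dy": 0.5,"dz": 3,"yaw": 0,"fingers": 0.45},
    {"dx": -5,"dy": 1.5,"dz": 7,"yaw": 0,"fingers": 0.45},
    {"dx": -5,"dy": 2.5,"dz": 11,"yaw": 0,"fingers": 0.45},
    {"dx": -5,"dy": 3.5,"dz": 15,"yaw": 0,"fingers": 0.45},
  ],
)

```text
time_s: 11.28
position: [562.5, 46.6, 164.1]
tool_rot: [1.244, 1.186, -1.243]
force: [0.9, 0.0, -0.4]
finger_gap: 47.2
```

Emit:
play_rows(
  moves=[
    {"dx": 0,"dy": 1,"dz": 4,"yaw": 0,"fingers": 0.45},
    {"dx": 0,"dy": 2.5,"dz": 8,"yaw": 0,"fingers": 0.45},
    {"dx": 0,"dy": 4,"dz": 12,"yaw": 0,"fingers": 0.45},
    {"dx": 0,"dy": 5.5,"dz": 15.5,"yaw": 0,"fingers": 0.45},
    {"dx": 0,"dy": 6,"dz": 18,"yaw": 0,"fingers": 0.45},
  ],
)

```text
time_s: 11.7
position: [614.4, -138.1, 163.4]
tool_rot: [1.246, 1.185, -1.246]
force: [0.0, 0.8, 0.3]
finger_gap: 47.4
```

```bash
python3 -c "
from h import *
print(go([614,-134.2,14],np.pi/2-.048),r.sense()['finger_gap']);crop('top','g1',130,160,240,220,7)
a=cv2.imread('pics/g1.png');crop('side','g1b',200,125,275,178,6.5)
b=cv2.imread('pics/g1b.png'); cv2.imwrite('pics/g2.png',np.vstack([a[:,:770],cv2.copyMakeBorder(b,0,0,0,770-b.shape[1],0)])[:760])"
```

```text
('TCP', array([ 614.4, -138.1,  163.4]), 'jaw', np.float64(-1.621), 'xdown', np.float64(-1.0), 'q', array([-0.28,  0.53,  1.35, -0.  ,  1.25,  1.34]), 'd', array([14.94, -0.07, -0.4 ]), 'yaw', np.float64(-0.0020329210490235283)) 47.37801960387036
```

View pics/g2.png

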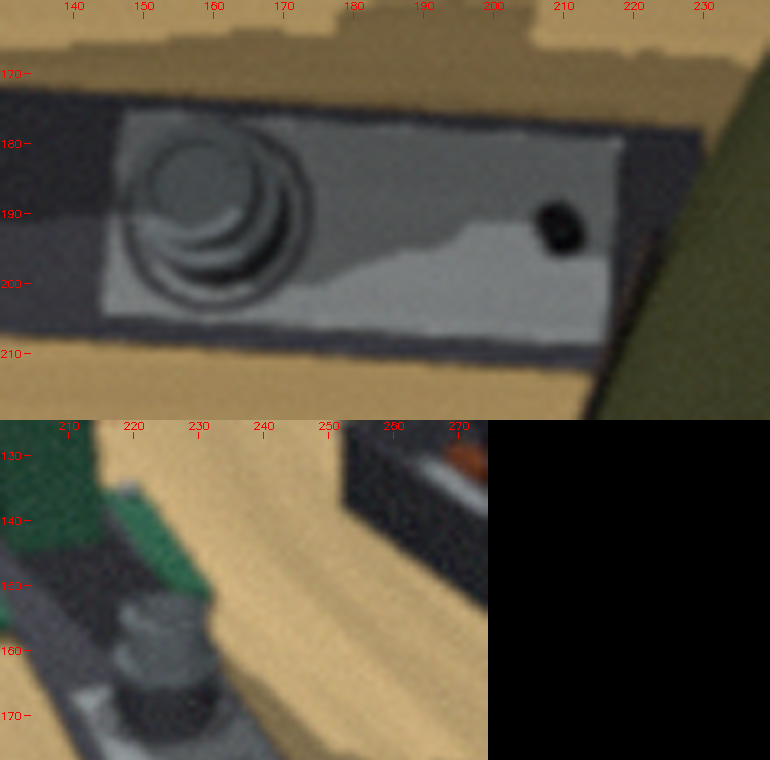

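```bash
python3 -c "
from fit import *
p=[531,200,48]
for n in('top','side'):
  print(n,'boss top',bb(n,p,[(50,44)]).round(1),'recess',bb(n,p,[(37,44)]).round(1),'flange',bb(n,p,cyl(62,0) and [(62,10),(62,18)]).round(1))
g=cv2.imread('pics/raw_g1.png').mean(2); print(g[184:187,142:180].mean(0).round().astype(int)); print(g[170:210,157:160].mean(1).round().astype(int))
g=cv2.imread('pics/raw_g1b.png').mean(2); print(g[160:162,208:242].mean(0).round().astype(int));print(g[154:156,208:242].mean(0).round().astype(int));print(g[145:182,223:227].mean(1).round().astype(int))
"
```

```text
top boss top [147.9 165.4 177.9 195.1] recess [150.2 163.1 180.1 192.8] flange [147.9 169.6 177.7 199. ]
side boss top [218.1 231.5 151.  156.8] recess [219.9 229.8 151.8 156. ] flange [217.  233.5 156.5 165.8]
[38 40 37 40 59 77 71 66 64 56 65 72 74 72 73 74 74 74 73 75 71 71 71 65
 47 56 68 66 64 63 51 58 74 81 83 82 82 83]
[ 91  94  89  74  47  45  64  68  71  67  59  70  73  74  74  75  73  73
  72  75  74  77  91  98  72  66  97  97  60  42  65 107 105  76  86 101
  70  55  57  77]
[ 72  72  71  72  70  74  68  65  65  81 102  95  80  80  81  85  83  82
  84  84  80  72  70  65  69  88 116 138 152 160 164 160 161 161]
[ 69  68  54  46  48  48  50  44  46  46  75 102 104  87  83  82  83  84
  83  83  80  76  74  86 115 146 158 160 163 166 168 166 169 166]
[ 76  75  67  63  57  52  64  81  86  82  84  86  94  87  85  83  84  82
  82  85  80  62  52  50  47  48  49  49  50  59  77  89 102 122 140 146
 148]
```

Emit:
play_rows(
  moves=[
    {"dx": 4,"dy": 0,"dz": -0.35,"yaw": 0,"fingers": 0.45},
    {"dx": 8,"dy": 0,"dz": -0.35,"yaw": 0,"fingers": 0.45},
    {"dx": 11,"dy": 0,"dz": -0.35,"yaw": 0,"fingers": 0.45},
    {"dx": 11,"dy": 0,"dz": -0.35,"yaw": 0,"fingers": 0.45},
    {"dx": 11,"dy": 0,"dz": -0.35,"yaw": 0,"fingers": 0.45},
  ],
)

```text
time_s: 12.22
position: [613.4, -130.5, 53.2]
tool_rot: [1.244, 1.188, -1.246]
force: [0.6, -0.4, -0.5]
finger_gap: 47.1
```

```bash
python3 -c "
from h import *
print(go([614,-134.2,14],np.pi/2-.048),r.sense()['finger_gap'])"
```

```text
('TCP', array([ 613.4, -130.5,   53.2]), 'jaw', np.float64(-1.618), 'xdown', np.float64(-1.0), 'q', array([-0.27,  0.66,  1.44,  0.  ,  1.05,  1.35]), 'd', array([3.92, 0.08, 0.37]), 'yaw', np.float64(0.0003063870340911379)) 47.0879749013967
```

Emit:
play_rows(
  moves=[
    {"dx": 1,"dy": 0.08,"dz": 0.37,"yaw": 0,"fingers": 0.45},
    {"dx": 2.5,"dy": 0.08,"dz": 0.37,"yaw": 0,"fingers": 0.45},
    {"dx": 3.7,"dy": 0.08,"dz": 0.37,"yaw": 0,"fingers": 0.45},
    {"dx": 4,"dy": 0.08,"dz": 0.37,"yaw": 0,"fingers": 0.45},
    {"dx": 4,"dy": 0.08,"dz": 0.37,"yaw": 0,"fingers": 0.45},
  ],
)

```text
time_s: 12.63
position: [614.4, -134.8, 13.5]
tool_rot: [1.245, 1.186, -1.245]
force: [-0.8, 0.4, -0.2]
finger_gap: 47.3
```

Emit:
play_rows(
  newtons=25,
  moves=[
    {"dx": 0,"dy": 0,"dz": 0,"yaw": 0,"fingers": 0.6},
    {"dx": 0,"dy": 0,"dz": 0,"yaw": 0,"fingers": 0.9},
    {"dx": 0,"dy": 0,"dz": 0,"yaw": 0,"fingers": 0.9},
    {"dx": 0,"dy": 0,"dz": 0,"yaw": 0,"fingers": 0.9},
    {"dx": 0,"dy": 0,"dz": 0,"yaw": 0,"fingers": 0.9},
  ],
)

```text
time_s: 13.05
position: [615.0, -135.0, 14.7]
tool_rot: [1.245, 1.184, -1.243]
force: [-2.0, 0.6, 6.3]
finger_gap: 27.0
```

Emit:
play_rows(
  moves=[
    {"dx": -3,"dy": 0,"dz": 0,"yaw": 0,"fingers": 0.9},
    {"dx": -7,"dy": 0,"dz": 0,"yaw": 0,"fingers": 0.9},
    {"dx": -11,"dy": 0,"dz": 0,"yaw": 0,"fingers": 0.9},
    {"dx": -14,"dy": -1,"dz": -1.5,"yaw": 0,"fingers": 0.9},
    {"dx": -14.5,"dy": -2,"dz": -5,"yaw": 0,"fingers": 0.9},
  ],
)

```text
time_s: 13.47
position: [598.5, -86.5, 164.8]
tool_rot: [1.25, 1.176, -1.242]
force: [0.7, 0.8, -0.1]
finger_gap: 26.8
```

Emit:
play_rows(
  moves=[
    {"dx": 0,"dy": -1,"dz": -3.9,"yaw": 0,"fingers": 0.9},
    {"dx": 0,"dy": -2,"dz": -7.8,"yaw": 0,"fingers": 0.9},
    {"dx": 0,"dy": -3,"dz": -11.7,"yaw": 0,"fingers": 0.9},
    {"dx": 0,"dy": -4,"dz": -15.6,"yaw": 0,"fingers": 0.9},
    {"dx": 0,"dy": -5,"dz": -19.5,"yaw": 0,"fingers": 0.9},
  ],
)

```text
time_s: 13.88
position: [555.6, 115.0, 158.9]
tool_rot: [1.245, 1.186, -1.244]
force: [0.5, -0.4, -1.3]
finger_gap: 27.2
```

Emit:
play_rows(
  moves=[
    {"dx": 0,"dy": -1,"dz": -3.5,"yaw": 0,"fingers": 0.9},
    {"dx": 0,"dy": -2,"dz": -6.5,"yaw": 0,"fingers": 0.9},
    {"dx": 2,"dy": -2.5,"dz": -7.5,"yaw": 0,"fingers": 0.9},
    {"dx": 2,"dy": -2.5,"dz": -7.8,"yaw": 0,"fingers": 0.9},
    {"dx": 2,"dy": -2.5,"dz": -7.8,"yaw": 0,"fingers": 0.9},
  ],
)

```text
time_s: 14.3
position: [534.7, 192.7, 138.2]
tool_rot: [1.243, 1.187, -1.245]
force: [0.4, -0.5, -0.1]
finger_gap: 27.1
```

```bash
python3 -c "
from h import *
print(go([532,199.3,110],np.pi/2-.048),r.sense()['force'],r.sense()['finger_gap'])"
```

```text
('TCP', array([534.7, 192.7, 138.2]), 'jaw', np.float64(-1.618), 'xdown', np.float64(-1.0), 'q', array([ 0.28,  0.43,  1.57, -0.  ,  1.14,  1.9 ]), 'd', array([ 2.82, -0.29, -0.65]), 'yaw', np.float64(0.001026028690767511)) [ 0.42345086 -0.49900682 -0.14514464] 27.145656983564905
```

Emit:
play_rows(
  moves=[
    {"dx": 1.5,"dy": -0.29,"dz": -0.65,"yaw": 0,"fingers": 0.9},
    {"dx": 2.6,"dy": -0.29,"dz": -0.65,"yaw": 0,"fingers": 0.9},
    {"dx": 2.6,"dy": -0.29,"dz": -0.65,"yaw": 0,"fingers": 0.9},
    {"dx": 2.6,"dy": -0.29,"dz": -0.65,"yaw": 0,"fingers": 0.9},
  ],
)

```text
time_s: 14.63
position: [532.8, 198.0, 112.5]
tool_rot: [1.245, 1.186, -1.246]
force: [0.3, 0.2, -0.6]
finger_gap: 27.2
```

```bash
python3 -c "
from h import *
print(go([532,199.3,98],np.pi/2-.048),r.sense()['force']);crop('side','i1',190,110,260,175,8)"
```

```text
('TCP', array([532.8, 198. , 112.5]), 'jaw', np.float64(-1.62), 'xdown', np.float64(-1.0), 'q', array([ 0.29,  0.46,  1.59, -0.  ,  1.09,  1.91]), 'd', array([ 1.45, -0.08, -0.13]), 'yaw', np.float64(-0.0012461173401199233)) [ 0.31921692  0.21195532 -0.58436302]
```

View pics/i1.png

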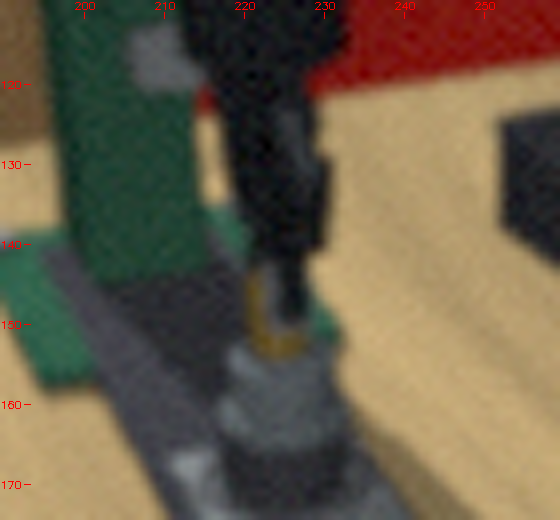

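Emit:
play_rows(
  moves=[
    {"dx": 0.4,"dy": 0,"dz": -0.1,"yaw": 0,"fingers": 0.9},
    {"dx": 0.8,"dy": 0,"dz": -0.1,"yaw": 0,"fingers": 0.9},
    {"dx": 1.2,"dy": 0,"dz": -0.1,"yaw": 0,"fingers": 0.9},
    {"dx": 1.4,"dy": 0,"dz": -0.1,"yaw": 0,"fingers": 0.9},
    {"dx": 1.4,"dy": 0,"dz": -0.1,"yaw": 0,"fingers": 0.9},
  ],
)

```text
time_s: 15.1
position: [532.3, 199.9, 98.0]
tool_rot: [1.244, 1.186, -1.245]
force: [0.1, -0.3, -1.2]
finger_gap: 27.0
```

Emit:
play_rows(
  moves=[
    {"dx": 0.1,"dy": 0,"dz": 0,"yaw": 0,"fingers": 0.9},
    {"dx": 0.2,"dy": 0,"dz": 0,"yaw": 0,"fingers": 0.9},
    {"dx": 0.2,"dy": 0,"dz": 0,"yaw": 0,"fingers": 0.9},
  ],
)

```text
time_s: 15.35
position: [532.7, 200.1, 96.8]
tool_rot: [1.245, 1.186, -1.244]
force: [-0.1, -0.2, -0.7]
finger_gap: 26.9
```

Emit:
play_rows(
  moves=[
    {"dx": 0.1,"dy": 0,"dz": 0,"yaw": 0,"fingers": 0.9},
    {"dx": 0.2,"dy": 0,"dz": 0,"yaw": 0,"fingers": 0.9},
    {"dx": 0.2,"dy": 0,"dz": 0,"yaw": 0,"fingers": 0.9},
  ],
)

```text
time_s: 15.6
position: [533.1, 200.3, 96.6]
tool_rot: [1.246, 1.185, -1.243]
force: [-8.0, -1.3, 19.4]
finger_gap: 27.2
```

Emit:
play_rows(
  moves=[
    {"dx": -0.25,"dy": 0,"dz": 0,"yaw": 0,"fingers": 0.65},
    {"dx": -0.25,"dy": 0,"dz": 0,"yaw": 0,"fingers": 0.5},
    {"dx": -0.25,"dy": 0,"dz": 0,"yaw": 0,"fingers": 0.4},
    {"dx": -0.6,"dy": 0,"dz": 0,"yaw": 0,"fingers": 0.4},
    {"dx": -4,"dy": 0,"dz": 0,"yaw": 0,"fingers": 0.4},
  ],
)

```text
time_s: 16.02
position: [530.2, 199.2, 129.8]
tool_rot: [1.238, 1.19, -1.253]
force: [0.4, -0.8, -1.6]
finger_gap: 51.1
```

Emit:
play_rows(
  moves=[
    {"dx": -4,"dy": 0,"dz": 0,"yaw": 0,"fingers": 0.4},
    {"dx": -4,"dy": -0.3,"dz": 4,"yaw": 0,"fingers": 0.4},
    {"dx": -4,"dy": -0.6,"dz": 8,"yaw": 0,"fingers": 0.4},
    {"dx": -4,"dy": -0.9,"dz": 12,"yaw": 0,"fingers": 0.4},
    {"dx": -4,"dy": -1.1,"dz": 16,"yaw": 0,"fingers": 0.4},
  ],
)

```text
time_s: 16.43
position: [513.2, 39.3, 174.8]
tool_rot: [1.244, 1.186, -1.244]
force: [1.3, -0.6, 0.3]
finger_gap: 51.4
```

Emit:
play_rows(
  moves=[
    {"dx": 0,"dy": -0.3,"dz": 4,"yaw": 0,"fingers": 0.4},
    {"dx": 0,"dy": -0.6,"dz": 8,"yaw": 0,"fingers": 0.4},
    {"dx": 0,"dy": -0.9,"dz": 12,"yaw": 0,"fingers": 0.4},
    {"dx": 0,"dy": -1.1,"dz": 16,"yaw": 0,"fingers": 0.4},
    {"dx": 0,"dy": -1.3,"dz": 20,"yaw": 0,"fingers": 0.4},
  ],
)

```text
time_s: 16.85
position: [490.6, -160.3, 174.8]
tool_rot: [1.245, 1.186, -1.245]
force: [0.3, 0.3, -0.2]
finger_gap: 51.2
```

Emit:
play_rows(
  moves=[
    {"dx": 0,"dy": -0.3,"dz": 4,"yaw": 0,"fingers": 0.4},
    {"dx": 0,"dy": -0.6,"dz": 8,"yaw": 0,"fingers": 0.4},
    {"dx": 1.5,"dy": -0.9,"dz": 11.5,"yaw": 0,"fingers": 0.4},
    {"dx": 5,"dy": -1,"dz": 13.5,"yaw": 0,"fingers": 0.4},
    {"dx": 7,"dy": -1,"dz": 14.5,"yaw": 0,"fingers": 0.4},
  ],
)

```text
time_s: 17.27
position: [472.9, -305.1, 102.1]
tool_rot: [1.246, 1.186, -1.247]
force: [0.2, 0.5, -1.3]
finger_gap: 51.2
```

```bash
python3 -c "
from h import *
print(go([474,-310.4,16],np.pi/2-.048),r.sense()['finger_gap']);crop('top','j1',130,165,185,215,8)
a=cv2.imread('pics/j1.png');crop('side','j1b',200,130,245,178,8)
b=cv2.imread('pics/j1b.png'); h=min(len(a),len(b)); cv2.imwrite('pics/j2.png',np.hstack([a[:h],b[:h]]))"
```

```text
('TCP', array([ 472.9, -305.1,  102.1]), 'jaw', np.float64(-1.622), 'xdown', np.float64(-1.0), 'q', array([-0.64,  0.47,  1.61, -0.  ,  1.06,  0.98]), 'd', array([8.61, 0.15, 0.53]), 'yaw', np.float64(-0.0027622584953306273)) 51.21140791271598
```

View pics/j2.png

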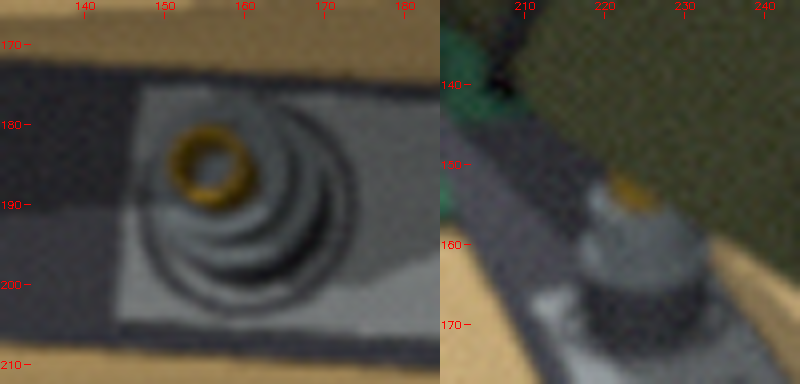

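```bash
python3 -c "
from fit import *
print(onz('top',(155.7,185.2),116), bb('top',[531,200,116],[(28,0)]),bb('side',[531,200,82],cyl(28,34)))"
```

```text
[530.11070568 197.53764821 116.        ] [149.86060448 159.82082036 179.98606438 189.78597994] [220.65829873 228.69999292 146.42156773 157.94104792]
```

Emit:
play_rows(
  moves=[
    {"dx": 3,"dy": 0.1,"dz": 0.4,"yaw": 0,"fingers": 0.4},
    {"dx": 6,"dy": 0.1,"dz": 0.4,"yaw": 0,"fingers": 0.4},
    {"dx": 6.5,"dy": 0.1,"dz": 0.4,"yaw": 0,"fingers": 0.4},
    {"dx": 6.5,"dy": 0.1,"dz": 0.4,"yaw": 0,"fingers": 0.4},
    {"dx": 6.5,"dy": 0.1,"dz": 0.4,"yaw": 0,"fingers": 0.4},
  ],
)

```text
time_s: 17.78
position: [476.0, -306.7, 41.6]
tool_rot: [1.244, 1.185, -1.243]
force: [0.6, -0.2, -0.1]
finger_gap: 51.1
```

```bash
python3 -c "
from h import *
print(go([474,-310.4,16],np.pi/2-.048),r.sense()['finger_gap'])"
```

```text
('TCP', array([ 476. , -306.7,   41.6]), 'jaw', np.float64(-1.618), 'xdown', np.float64(-1.0), 'q', array([-0.64,  0.56,  1.63,  0.  ,  0.95,  0.98]), 'd', array([ 2.56, -0.19,  0.37]), 'yaw', np.float64(0.0005275188218742954)) 51.117812960134955
```

Emit:
play_rows(
  moves=[
    {"dx": 1,"dy": -0.19,"dz": 0.37,"yaw": 0,"fingers": 0.4},
    {"dx": 2.2,"dy": -0.19,"dz": 0.37,"yaw": 0,"fingers": 0.4},
    {"dx": 2.5,"dy": -0.19,"dz": 0.37,"yaw": 0,"fingers": 0.5},
    {"dx": 2.5,"dy": -0.19,"dz": 0.37,"yaw": 0,"fingers": 0.6},
    {"dx": 2.5,"dy": -0.19,"dz": 0.37,"yaw": 0,"fingers": 0.6},
  ],
)

```text
time_s: 18.2
position: [473.0, -310.4, 14.5]
tool_rot: [1.245, 1.186, -1.245]
force: [0.4, 0.4, 0.0]
finger_gap: 34.0
```

Emit:
play_rows(
  newtons=25,
  moves=[
    {"dx": 0,"dy": 0,"dz": 0,"yaw": 0,"fingers": 0.9},
    {"dx": 0,"dy": 0,"dz": 0,"yaw": 0,"fingers": 0.95},
    {"dx": 0,"dy": 0,"dz": 0,"yaw": 0,"fingers": 0.95},
    {"dx": 0,"dy": 0,"dz": 0,"yaw": 0,"fingers": 0.95},
    {"dx": 0,"dy": 0,"dz": 0,"yaw": 0,"fingers": 0.95},
  ],
)

```text
time_s: 18.62
position: [473.2, -310.5, 15.0]
tool_rot: [1.245, 1.185, -1.244]
force: [0.0, 1.4, 4.8]
finger_gap: 21.0
```

Emit:
play_rows(
  moves=[
    {"dx": -3,"dy": 0,"dz": 0,"yaw": 0,"fingers": 0.95},
    {"dx": -7,"dy": 0,"dz": 0,"yaw": 0,"fingers": 0.95},
    {"dx": -11,"dy": 0,"dz": 0,"yaw": 0,"fingers": 0.95},
    {"dx": -15,"dy": 0.1,"dz": -1,"yaw": 0,"fingers": 0.95},
    {"dx": -17,"dy": 0.3,"dz": -4,"yaw": 0,"fingers": 0.95},
  ],
)

```text
time_s: 19.03
position: [478.4, -273.0, 189.2]
tool_rot: [1.246, 1.179, -1.245]
force: [1.4, 0.2, -1.2]
finger_gap: 21.1
```

Emit:
play_rows(
  moves=[
    {"dx": 0,"dy": 0.3,"dz": -4,"yaw": 0,"fingers": 0.95},
    {"dx": 0,"dy": 0.6,"dz": -8,"yaw": 0,"fingers": 0.95},
    {"dx": 0,"dy": 0.9,"dz": -12,"yaw": 0,"fingers": 0.95},
    {"dx": 0,"dy": 1.1,"dz": -16,"yaw": 0,"fingers": 0.95},
    {"dx": 0,"dy": 1.3,"dz": -20,"yaw": 0,"fingers": 0.95},
  ],
)

```text
time_s: 19.45
position: [500.2, -69.6, 184.4]
tool_rot: [1.245, 1.186, -1.245]
force: [0.4, -0.4, -1.7]
finger_gap: 20.8
```

Emit:
play_rows(
  moves=[
    {"dx": 0,"dy": 0.3,"dz": -4,"yaw": 0,"fingers": 0.95},
    {"dx": 0,"dy": 0.6,"dz": -8,"yaw": 0,"fingers": 0.95},
    {"dx": 0,"dy": 0.9,"dz": -12,"yaw": 0,"fingers": 0.95},
    {"dx": 0,"dy": 1.1,"dz": -16,"yaw": 0,"fingers": 0.95},
    {"dx": 0,"dy": 1.3,"dz": -19,"yaw": 0,"fingers": 0.95},
  ],
)

```text
time_s: 19.87
position: [522.3, 120.6, 184.3]
tool_rot: [1.244, 1.187, -1.244]
force: [0.6, -0.2, -2.9]
finger_gap: 20.9
```

```bash
python3 -c "
from h import *
print(go([531,200,140],np.pi/2-.048),r.sense()['force'],r.sense()['finger_gap'])"
```

```text
('TCP', array([522.3, 120.6, 184.3]), 'jaw', np.float64(-1.618), 'xdown', np.float64(-1.0), 'q', array([0.16, 0.31, 1.62, 0.  , 1.21, 1.78]), 'd', array([ 4.43,  0.5 , -7.98]), 'yaw', np.float64(0.0009163830867242595)) [ 0.64093691 -0.16596894 -2.88691578] 20.87163501170611
```

Emit:
play_rows(
  moves=[
    {"dx": 0,"dy": 0.3,"dz": -4,"yaw": 0,"fingers": 0.95},
    {"dx": 1,"dy": 0.5,"dz": -7,"yaw": 0,"fingers": 0.95},
    {"dx": 3,"dy": 0.5,"dz": -7.8,"yaw": 0,"fingers": 0.95},
    {"dx": 4.2,"dy": 0.5,"dz": -7.8,"yaw": 0,"fingers": 0.95},
    {"dx": 4.2,"dy": 0.5,"dz": -7.8,"yaw": 0,"fingers": 0.95},
  ],
)

```text
time_s: 20.28
position: [530.0, 195.0, 139.4]
tool_rot: [1.24, 1.189, -1.249]
force: [-0.3, -0.1, -2.9]
finger_gap: 20.7
```

Emit:
play_rows(
  moves=[
    {"dx": 0,"dy": 0,"dz": 0,"yaw": 0,"fingers": 0.95},
    {"dx": 0,"dy": 0,"dz": 0,"yaw": 0,"fingers": 0.95},
  ],
)

```text
time_s: 20.45
position: [531.9, 194.4, 143.4]
tool_rot: [1.246, 1.185, -1.245]
force: [0.0, 0.8, -1.8]
finger_gap: 21.1
```

```bash
python3 -c "
from h import *
print(go([531,200,124],np.pi/2-.048),r.sense()['force']);crop('side','k1',190,100,260,175,8)"
```

```text
('TCP', array([531.9, 194.4, 143.4]), 'jaw', np.float64(-1.62), 'xdown', np.float64(-1.0), 'q', array([ 0.29,  0.42,  1.57, -0.  ,  1.15,  1.91]), 'd', array([ 1.94, -0.12, -0.55]), 'yaw', np.float64(-0.0014700437762549257)) [ 1.59647975e-03  7.70927561e-01 -1.83646029e+00]
```

View pics/k1.png

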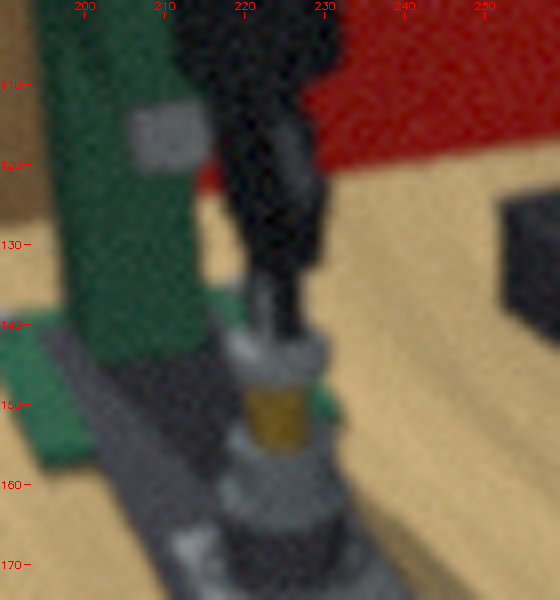

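Emit:
play_rows(
  moves=[
    {"dx": 0,"dy": 0.08,"dz": -0.55,"yaw": 0,"fingers": 0.95},
    {"dx": 0.5,"dy": 0.08,"dz": -0.55,"yaw": 0,"fingers": 0.95},
    {"dx": 1,"dy": 0.08,"dz": -0.55,"yaw": 0,"fingers": 0.95},
    {"dx": 1.5,"dy": 0.08,"dz": -0.55,"yaw": 0,"fingers": 0.95},
    {"dx": 1.7,"dy": 0.08,"dz": -0.55,"yaw": 0,"fingers": 0.95},
  ],
)

```text
time_s: 20.92
position: [532.1, 200.6, 124.4]
tool_rot: [1.244, 1.187, -1.246]
force: [-0.4, 0.5, -2.8]
finger_gap: 21.0
```

Emit:
play_rows(
  moves=[
    {"dx": 0.1,"dy": 0,"dz": 0,"yaw": 0,"fingers": 0.95},
    {"dx": 0.2,"dy": 0,"dz": 0,"yaw": 0,"fingers": 0.95},
    {"dx": 0.2,"dy": 0,"dz": 0,"yaw": 0,"fingers": 0.95},
  ],
)

```text
time_s: 21.17
position: [532.5, 200.8, 123.4]
tool_rot: [1.245, 1.186, -1.245]
force: [-0.0, -0.4, -1.9]
finger_gap: 21.0
```

Emit:
play_rows(
  moves=[
    {"dx": 0.1,"dy": 0,"dz": 0,"yaw": 0,"fingers": 0.95},
    {"dx": 0.2,"dy": 0,"dz": 0,"yaw": 0,"fingers": 0.95},
    {"dx": 0.2,"dy": 0,"dz": 0,"yaw": 0,"fingers": 0.95},
  ],
)

```text
time_s: 21.42
position: [533.1, 201.0, 122.9]
tool_rot: [1.246, 1.185, -1.243]
force: [-2.5, -1.0, 7.7]
finger_gap: 20.8
```

Emit:
play_rows(
  moves=[
    {"dx": -0.2,"dy": 0,"dz": 0,"yaw": 0,"fingers": 0.7},
    {"dx": -0.2,"dy": 0,"dz": 0,"yaw": 0,"fingers": 0.55},
    {"dx": -0.2,"dy": 0,"dz": 0,"yaw": 0,"fingers": 0.45},
    {"dx": -0.8,"dy": 0,"dz": 0,"yaw": 0,"fingers": 0.45},
    {"dx": -4.5,"dy": 0,"dz": 0,"yaw": 0,"fingers": 0.45},
  ],
)

```text
time_s: 21.83
position: [530.3, 200.1, 161.9]
tool_rot: [1.238, 1.19, -1.253]
force: [0.2, 0.2, -0.3]
finger_gap: 46.9
```

Emit:
play_rows(
  moves=[
    {"dx": -2.5,"dy": 0,"dz": 0,"yaw": 0,"fingers": 0.45},
    {"dx": -3,"dy": 0,"dz": 3.5,"yaw": 0,"fingers": 0.45},
    {"dx": -3,"dy": -0.1,"dz": 7.5,"yaw": 0,"fingers": 0.45},
    {"dx": -3,"dy": -0.2,"dz": 11.5,"yaw": 0,"fingers": 0.45},
    {"dx": -2,"dy": -0.2,"dz": 14.5,"yaw": 0,"fingers": 0.45},
  ],
)

```text
time_s: 22.25
position: [523.7, 53.8, 188.6]
tool_rot: [1.246, 1.183, -1.242]
force: [1.1, 0.2, -0.4]
finger_gap: 46.6
```

```bash
python3 -c "
from fit import *
print(go([523.5,52.2,33],np.pi/2-.048),r.sense()['finger_gap']);crop('top','l1',130,160,230,215,7.5)
for n in('top','side'): print(n,bb(n,[531,200,108],[(48,0),(48,14)]).round(1),bb(n,[531,200,108],[(22,40)]).round(1))
a=cv2.imread('pics/l1.png');crop('side','l1b',195,120,250,180,5.5)
b=cv2.imread('pics/l1b.png'); w=a.shape[1]; cv2.imwrite('pics/l2.png',np.vstack([a[:270],cv2.copyMakeBorder(b,0,0,0,w-b.shape[1],0)]))"
```

```text
('TCP', array([523.7,  53.8, 188.6]), 'jaw', np.float64(-1.619), 'xdown', np.float64(-1.0), 'q', array([ 0.03,  0.29,  1.64, -0.  ,  1.21,  1.65]), 'd', array([15.56, -0.07,  0.17]), 'yaw', np.float64(-0.0003473216286318248)) 46.628307178022254
top [145.8 163.9 176.1 193.8] [148.3 156.4 178.8 186.6]
side [217.8 231.  143.8 152.7] [220.9 227.  138.8 141.2]
```

View pics/l2.png

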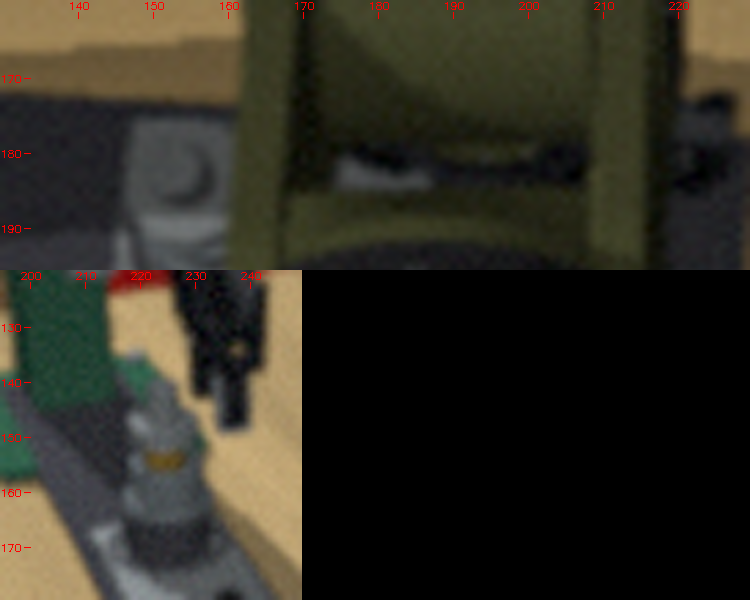

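Emit:
play_rows(
  moves=[
    {"dx": 4,"dy": 0,"dz": 0.15,"yaw": 0,"fingers": 0.4},
    {"dx": 8,"dy": 0,"dz": 0.15,"yaw": 0,"fingers": 0.4},
    {"dx": 10,"dy": 0,"dz": 0.15,"yaw": 0,"fingers": 0.4},
    {"dx": 10,"dy": 0,"dz": 0.15,"yaw": 0,"fingers": 0.4},
    {"dx": 10,"dy": 0,"dz": 0.15,"yaw": 0,"fingers": 0.4},
  ],
)

```text
time_s: 22.77
position: [523.5, 55.1, 86.9]
tool_rot: [1.244, 1.187, -1.245]
force: [0.5, 0.1, 0.8]
finger_gap: 51.1
```

```bash
python3 -c "
from fit import *
print(go([523.5,52.2,34],np.pi/2-.048),r.sense()['finger_gap'])"
```

```text
('TCP', array([523.5,  55.1,  86.9]), 'jaw', np.float64(-1.619), 'xdown', np.float64(-1.0), 'q', array([0.04, 0.42, 1.73, 0.  , 1.  , 1.65]), 'd', array([5.29, 0.01, 0.29]), 'yaw', np.float64(0.00022653973562114516)) 51.132486616438904
```

Emit:
play_rows(
  newtons=20,
  moves=[
    {"dx": 1.5,"dy": 0,"dz": 0.29,"yaw": 0,"fingers": 0.4},
    {"dx": 3.5,"dy": 0,"dz": 0.29,"yaw": 0,"fingers": 0.4},
    {"dx": 5,"dy": 0,"dz": 0.29,"yaw": 0,"fingers": 0.4},
    {"dx": 5.2,"dy": 0,"dz": 0.29,"yaw": 0,"fingers": 0.5},
    {"dx": 5.2,"dy": 0,"dz": 0.29,"yaw": 0,"fingers": 0.6},
  ],
)

```text
time_s: 23.18
position: [524.1, 51.9, 35.9]
tool_rot: [1.245, 1.185, -1.243]
force: [-0.4, 1.1, 0.0]
finger_gap: 34.6
```

Emit:
play_rows(
  newtons=20,
  moves=[
    {"dx": 0,"dy": 0,"dz": 0,"yaw": 0,"fingers": 0.65},
    {"dx": 0,"dy": 0,"dz": 0,"yaw": 0,"fingers": 0.7},
    {"dx": 0,"dy": 0,"dz": 0,"yaw": 0,"fingers": 0.75},
    {"dx": 0,"dy": 0,"dz": 0,"yaw": 0,"fingers": 0.8},
    {"dx": 0,"dy": 0,"dz": 0,"yaw": 0,"fingers": 0.8},
  ],
)

```text
time_s: 23.6
position: [524.1, 51.8, 35.9]
tool_rot: [1.246, 1.185, -1.243]
force: [-2.1, 1.2, 9.2]
finger_gap: 19.4
```

Emit:
play_rows(
  moves=[
    {"dx": 0,"dy": 0,"dz": -0.1,"yaw": 0,"fingers": 0.8},
    {"dx": 0,"dy": 0,"dz": -0.3,"yaw": 0,"fingers": 0.8},
    {"dx": 0,"dy": 0,"dz": -0.6,"yaw": 0,"fingers": 0.8},
    {"dx": 0,"dy": 0,"dz": -1.1,"yaw": 0,"fingers": 0.8},
    {"dx": 0,"dy": 0,"dz": -1.7,"yaw": 0,"fingers": 0.8},
  ],
)

```text
time_s: 24.02
position: [524.8, 68.4, 35.9]
tool_rot: [1.245, 1.184, -1.244]
force: [-1.8, -3.2, 8.9]
finger_gap: 19.3
```

Emit:
play_rows(
  moves=[
    {"dx": 0,"dy": 0,"dz": -0.7,"yaw": 0,"fingers": 0.8},
    {"dx": 0,"dy": 0,"dz": -1.4,"yaw": 0,"fingers": 0.8},
    {"dx": 0,"dy": 0,"dz": -2.1,"yaw": 0,"fingers": 0.8},
    {"dx": 0,"dy": 0,"dz": -2.8,"yaw": 0,"fingers": 0.8},
    {"dx": 0,"dy": 0,"dz": -3.5,"yaw": 0,"fingers": 0.8},
  ],
)

```text
time_s: 24.43
position: [526.6, 103.7, 36.0]
tool_rot: [1.245, 1.184, -1.243]
force: [-1.4, -2.5, 7.8]
finger_gap: 19.1
```

```bash
python3 -c "
from fit import *
s=r.sense();print(go([531,200,34],np.pi/2-.048),s['finger_gap'],s['force'],s['moment'])
crop('side','m1',195,110,250,180,8)"
```

```text
('TCP', array([526.6, 103.7,  36. ]), 'jaw', np.float64(-1.619), 'xdown', np.float64(-1.0), 'q', array([ 0.13,  0.52,  1.72, -0.  ,  0.9 ,  1.75]), 'd', array([ 0.19, -0.02, -9.64]), 'yaw', np.float64(-0.0001543886132493455)) 19.125499013641008 [-1.396868   -2.54461613  7.76268248] [-0.50394049  0.24460268  0.03558469]
```

Emit:
play_rows(
  moves=[
    {"dx": 0,"dy": 0,"dz": -0.7,"yaw": 0,"fingers": 0.8},
    {"dx": 0,"dy": 0,"dz": -1.4,"yaw": 0,"fingers": 0.8},
    {"dx": 0,"dy": 0,"dz": -2.1,"yaw": 0,"fingers": 0.8},
    {"dx": 0,"dy": 0,"dz": -2.8,"yaw": 0,"fingers": 0.8},
    {"dx": 0,"dy": 0,"dz": -3.5,"yaw": 0,"fingers": 0.8},
  ],
)

```text
time_s: 24.9
position: [528.3, 138.8, 36.0]
tool_rot: [1.245, 1.184, -1.243]
force: [-1.2, -3.2, 8.9]
finger_gap: 19.1
```

Emit:
play_rows(
  moves=[
    {"dx": 0,"dy": 0,"dz": -0.7,"yaw": 0,"fingers": 0.8},
    {"dx": 0,"dy": 0,"dz": -1.4,"yaw": 0,"fingers": 0.8},
    {"dx": 0,"dy": 0,"dz": -2.1,"yaw": 0,"fingers": 0.8},
    {"dx": 0,"dy": 0,"dz": -2.8,"yaw": 0,"fingers": 0.8},
    {"dx": 0,"dy": 0,"dz": -3.5,"yaw": 0,"fingers": 0.8},
  ],
)

```text
time_s: 25.32
position: [530.0, 173.8, 36.0]
tool_rot: [1.246, 1.185, -1.243]
force: [-0.9, -3.4, 8.9]
finger_gap: 19.3
```

Emit:
play_rows(
  moves=[
    {"dx": 0,"dy": 0,"dz": -0.7,"yaw": 0,"fingers": 0.8},
    {"dx": 0,"dy": 0,"dz": -1.4,"yaw": 0,"fingers": 0.8},
    {"dx": 0,"dy": 0,"dz": -2.0,"yaw": 0,"fingers": 0.8},
    {"dx": 0,"dy": 0,"dz": -2.5,"yaw": 0,"fingers": 0.8},
    {"dx": 0,"dy": 0,"dz": -3.0,"yaw": 0,"fingers": 0.8},
  ],
)

```text
time_s: 25.73
position: [531.4, 203.7, 36.0]
tool_rot: [1.246, 1.185, -1.243]
force: [-0.2, -2.9, 7.9]
finger_gap: 19.5
```

Emit:
play_rows(
  moves=[
    {"dx": 0,"dy": 0,"dz": -0.4,"yaw": 0,"fingers": 0.8},
    {"dx": 0,"dy": 0,"dz": -0.7,"yaw": 0,"fingers": 0.8},
    {"dx": 0,"dy": 0,"dz": -1.0,"yaw": 0,"fingers": 0.8},
    {"dx": 0,"dy": 0,"dz": -1.3,"yaw": 0,"fingers": 0.8},
  ],
)

```text
time_s: 26.07
position: [532.0, 216.6, 36.0]
tool_rot: [1.246, 1.185, -1.243]
force: [-1.1, -3.0, 7.8]
finger_gap: 18.9
```

Emit:
play_rows(
  moves=[
    {"dx": 0,"dy": 0,"dz": -0.3,"yaw": 0,"fingers": 0.8},
    {"dx": 0,"dy": 0,"dz": -0.5,"yaw": 0,"fingers": 0.8},
    {"dx": 0,"dy": 0,"dz": -0.7,"yaw": 0,"fingers": 0.8},
  ],
)

```text
time_s: 26.32
position: [532.3, 223.5, 35.9]
tool_rot: [1.246, 1.185, -1.243]
force: [-0.5, -2.8, 8.4]
finger_gap: 19.3
```

Emit:
play_rows(
  moves=[
    {"dx": 0,"dy": 0,"dz": -0.2,"yaw": 0,"fingers": 0.8},
    {"dx": 0,"dy": 0,"dz": -0.4,"yaw": 0,"fingers": 0.8},
    {"dx": 0,"dy": 0,"dz": -0.5,"yaw": 0,"fingers": 0.8},
  ],
)

```text
time_s: 26.57
position: [532.6, 228.6, 35.9]
tool_rot: [1.246, 1.185, -1.243]
force: [-0.5, -2.3, 8.5]
finger_gap: 19.4
```

Emit:
play_rows(
  moves=[
    {"dx": 0,"dy": 0,"dz": -0.2,"yaw": 0,"fingers": 0.8},
    {"dx": 0,"dy": 0,"dz": -0.4,"yaw": 0,"fingers": 0.8},
    {"dx": 0,"dy": 0,"dz": -0.4,"yaw": 0,"fingers": 0.8},
  ],
)

```text
time_s: 26.82
position: [532.8, 232.8, 36.0]
tool_rot: [1.246, 1.185, -1.243]
force: [-0.1, 1.3, 6.7]
finger_gap: 19.2
```

Emit:
play_rows(
  moves=[
    {"dx": 0,"dy": 0,"dz": -0.1,"yaw": 0,"fingers": 0.8},
    {"dx": 0,"dy": 0,"dz": -0.2,"yaw": 0,"fingers": 0.8},
    {"dx": 0,"dy": 0,"dz": -0.3,"yaw": 0,"fingers": 0.8},
  ],
)

```text
time_s: 27.07
position: [532.9, 235.5, 36.0]
tool_rot: [1.246, 1.185, -1.243]
force: [-0.9, -2.6, 7.7]
finger_gap: 19.3
```

Emit:
play_rows(
  moves=[
    {"dx": 0,"dy": 0,"dz": -0.1,"yaw": 0,"fingers": 0.8},
    {"dx": 0,"dy": 0,"dz": -0.2,"yaw": 0,"fingers": 0.8},
    {"dx": 0,"dy": 0,"dz": -0.2,"yaw": 0,"fingers": 0.8},
  ],
)

```text
time_s: 27.32
position: [533.1, 237.6, 36.0]
tool_rot: [1.246, 1.185, -1.243]
force: [-0.9, -1.0, 6.2]
finger_gap: 19.4
```

Emit:
play_rows(
  moves=[
    {"dx": 0,"dy": 0,"dz": -0.2,"yaw": 0,"fingers": 0.8},
    {"dx": 0,"dy": 0,"dz": -0.4,"yaw": 0,"fingers": 0.8},
    {"dx": 0,"dy": 0,"dz": -0.5,"yaw": 0,"fingers": 0.8},
  ],
)

```text
time_s: 27.57
position: [533.3, 242.6, 36.0]
tool_rot: [1.246, 1.185, -1.243]
force: [-0.9, -3.4, 8.0]
finger_gap: 19.3
```

Emit:
play_rows(
  moves=[
    {"dx": 0,"dy": 0,"dz": -0.1,"yaw": 0,"fingers": 0.8},
    {"dx": 0,"dy": 0,"dz": -0.2,"yaw": 0,"fingers": 0.8},
    {"dx": 0,"dy": 0,"dz": -0.3,"yaw": 0,"fingers": 0.8},
  ],
)

```text
time_s: 27.82
position: [533.4, 245.5, 36.0]
tool_rot: [1.246, 1.185, -1.243]
force: [-1.5, -3.1, 7.0]
finger_gap: 19.1
```

Still only sliding friction; on in small steps to the stop.

Emit:
play_rows(
  moves=[
    {"dx": 0,"dy": 0,"dz": -0.1,"yaw": 0,"fingers": 0.8},
    {"dx": 0,"dy": 0,"dz": -0.2,"yaw": 0,"fingers": 0.8},
    {"dx": 0,"dy": 0,"dz": -0.3,"yaw": 0,"fingers": 0.8},
  ],
)

```text
time_s: 28.07
position: [533.5, 248.2, 36.0]
tool_rot: [1.245, 1.185, -1.243]
force: [-1.0, -14.1, 10.4]
finger_gap: 19.4
```

Emit:
play_rows(
  moves=[
    {"dx": 0,"dy": 0,"dz": -0.1,"yaw": 0,"fingers": 0.8},
    {"dx": 0,"dy": 0,"dz": -0.2,"yaw": 0,"fingers": 0.8},
    {"dx": 0,"dy": 0,"dz": -0.3,"yaw": 0,"fingers": 0.8},
  ],
)

```text
time_s: 28.32
position: [533.5, 248.4, 35.9]
tool_rot: [1.241, 1.182, -1.247]
force: [-4.9, -36.0, 17.7]
finger_gap: 19.2
```

Emit:
play_rows(
  moves=[
    {"dx": 0,"dy": 0,"dz": 0.15,"yaw": 0,"fingers": 0.8},
    {"dx": 0,"dy": 0,"dz": 0.3,"yaw": 0,"fingers": 0.7},
    {"dx": 0,"dy": 0,"dz": 0.3,"yaw": 0,"fingers": 0.6},
    {"dx": 0,"dy": 0,"dz": 0.35,"yaw": 0,"fingers": 0.45},
    {"dx": 0,"dy": 0,"dz": 0.35,"yaw": 0,"fingers": 0.45},
  ],
)

```text
time_s: 28.73
position: [532.7, 248.1, 34.6]
tool_rot: [1.245, 1.186, -1.244]
force: [-0.1, 0.4, 0.3]
finger_gap: 47.2
```

Emit:
play_rows(
  moves=[
    {"dx": -1,"dy": 0,"dz": 0,"yaw": 0,"fingers": 0.45},
    {"dx": -3,"dy": 0,"dz": 0,"yaw": 0,"fingers": 0.45},
    {"dx": -6,"dy": 0,"dz": 0.5,"yaw": 0,"fingers": 0.45},
    {"dx": -8,"dy": 0,"dz": 3.5,"yaw": 0,"fingers": 0.45},
    {"dx": -8,"dy": 0,"dz": 7.5,"yaw": 0,"fingers": 0.45},
  ],
)

```text
time_s: 29.15
position: [530.7, 174.6, 119.5]
tool_rot: [1.247, 1.184, -1.236]
force: [1.3, -0.4, -0.4]
finger_gap: 46.9
```

Emit:
play_rows(
  moves=[
    {"dx": 0,"dy": 0,"dz": 4,"yaw": 0,"fingers": 0.45},
    {"dx": 0,"dy": 0,"dz": 8,"yaw": 0,"fingers": 0.45},
    {"dx": 0,"dy": 0,"dz": 12,"yaw": 0,"fingers": 0.45},
    {"dx": 0,"dy": 0,"dz": 14,"yaw": 0,"fingers": 0.45},
    {"dx": 0,"dy": 0,"dz": 14,"yaw": 0,"fingers": 0.45},
  ],
)

```text
time_s: 29.57
position: [522.4, 29.8, 115.5]
tool_rot: [1.247, 1.183, -1.247]
force: [0.7, 0.5, -0.2]
finger_gap: 46.9
```

```bash
python3 -c "
from fit import *
crop('top','n1',60,160,190,215,6)
a=cv2.imread('pics/n1.png');crop('side','n1b',180,90,270,180,3)
crop('side','n1c',180,95,240,165,4.2)
crop('side','n1d',250,270,320,350,3)
b=cv2.imread('pics/n1c.png');c=cv2.imread('pics/n1d.png')[:len(b)]; c=cv2.copyMakeBorder(c,0,len(b)-len(c),0,0,0);b=np.hstack([b,c]); w=a.shape[1]; cv2.imwrite('pics/n2.png',np.vstack([a[:290],cv2.copyMakeBorder(b,0,0,0,w-b.shape[1],0)[:300]]))
u=np.array([.048,.999,0]); p=np.array([530.7,200.5,24])+196.5*u
for n in('top','side'):
  print(n,'handle',bb(n,[533.5,248.4,24],cyl(20,40)).round(1),'cup',bb(n,p,cyl(62,34)).round(1),'flange',bb(n,p,[(62,34),(62,42)]).round(1),'skirt',bb(n,p,[(48,84),(48,98)]).round(1),'shank',bb(n,p,[(22,124)]).round(1))
print(r.sense()['force'])"
```

```text
top handle [138.7 148.6 183.8 192.8] cup [ 81.8 106.6 174.3 196.9] flange [ 80.8 102.9 173.7 195. ] skirt [ 75.9  94.7 171.9 189.6] shank [ 77.   85.  174.5 182.4]
side handle [219.4 225.1 154.2 165.7] cup [205.4 220.6 139.5 152.8] flange [205.3 220.1 137.7 145.4] skirt [205.8 217.7 126.  133.5] shank [208.5 213.9 121.2 123.1]
[-0.32517034 -0.08437112 -1.11956436]
```

View pics/n2.png

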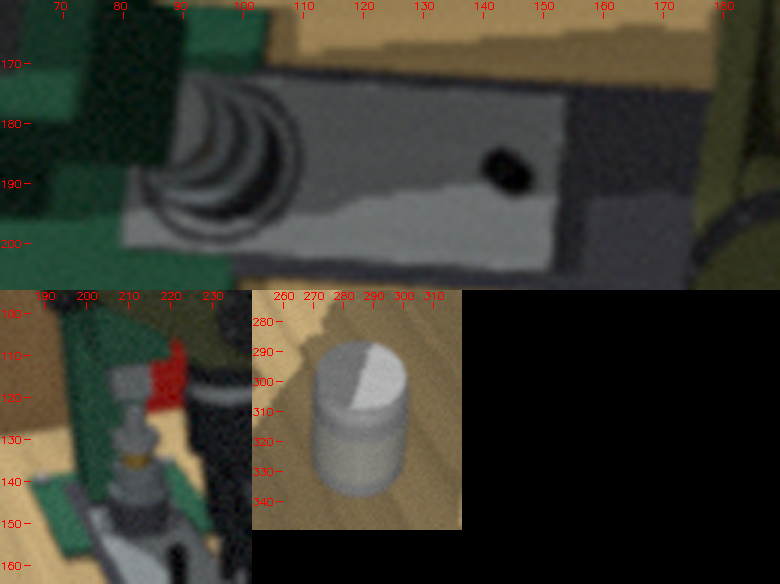

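Emit:
play_rows(
  moves=[
    {"dx": 0,"dy": 0,"dz": 0,"yaw": 0,"fingers": 0.45},
    {"dx": 0,"dy": 0,"dz": 0,"yaw": 0,"fingers": 0.45},
    {"dx": 0,"dy": 0,"dz": 0,"yaw": 0,"fingers": 0.45},
  ],
)

```text
time_s: 30.02
position: [522.4, 33.9, 114.5]
tool_rot: [1.244, 1.187, -1.244]
force: [-0.1, 0.2, -0.3]
finger_gap: 47.0
```

```bash
python3 -c "
from workcell import r
print(r.sense()['force']); print(r.sign_off())"
```

```text
[-0.07387657  0.16201885 -0.27161555]
the job is handed in; nothing more can be done
None
```

I stacked cup, hub, bushing and driver on the pulled-out carriage, slid it by its handle against the stop, let go and backed the arm off. I handed the job in at about 30 s; the sign-off gives no verdict.

- **Seating:** cup, hub, bushing and driver each met resistance at 30.8, 76.3, 96.6 and 122.9 mm TCP height, within about 0.1 mm of the heights expected when seated. For the bushing I took the smaller brass tube; the gripper closed to 27 mm on it, which fits the 28 mm size.
- **Carriage:** it slid 196 mm with about 3 N of drag. At the stop the force rose to 36 N, which the arm applied through the gripped handle. In the last picture the handle is where it should be when fully home.
- **Last pictures:** the stack stands upright under the ram with the brass still showing below the driver. The tin is upright; I did not re-measure its position, but the arm never came near it. After backing off, the arm read close to zero force.
- **Disagreement:** the top camera put the stacked parts about 1 to 2 mm nearer the handle than the arm's own position did. That is within camera accuracy and the fit clearances, so I did not correct for it.

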